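Photograph the clay jugs and pack them

TASK

Take the clay jugs on the bench one at a time, tallest first: hold each upright at lens height, the surface about 6 cm from the camera's lens, and turn it to show squarely its left side, then its front (the spout), then its right side (left and right as seen from the handle, looking towards the spout), keeping still about a second for each. Pack the jugs upright in the crate, one to a bay, setting them down rather than dropping them, and slide the loose plywood divider out of its stand and fully down into the crate's free slot. Leave everything else on the bench alone.

Things in the scene. Friction and masses are not known exactly. Their poses are not given: they have to be found in the camera images.
- jug_tall: The tallest of up to three clay jugs (some may be absent): 160 mm high, thick heavy foot 72 mm, belly 74 mm across at 55 mm up (white band), round neck 31 mm across from 112 to 152 mm up, rim 39 mm. Origin: centre of the foot; z up, x to its small spout (front), y to its left, handle at -x (8 mm thick, 44 mm out from the axis, top 120 mm up). Pinch the neck from above, fingers clear of the handle.
- jug_tall_left (a point): Middle of the left side of that jug: on the belly surface at its +y side, 55 mm up. (Left and right as for someone riding on the jug, handle behind, spout ahead.)
- jug_tall_front (a point): Middle of the front side of that jug: on the belly surface at its +x, under the spout, away from the handle side, 55 mm up. (Left and right as for someone riding on the jug, handle behind, spout ahead.)
- jug_tall_right (a point): Middle of the right side of that jug: on the belly surface at its -y side, 55 mm up. (Left and right as for someone riding on the jug, handle behind, spout ahead.)
- jug_middle: The middle of up to three clay jugs (some may be absent): 135 mm high, thick heavy foot 66 mm, belly 68 mm across at 46 mm up (white band), round neck 31 mm across from 88 to 127 mm up, rim 39 mm. Origin: centre of the foot; z up, x to its small spout (front), y to its left, handle at -x (8 mm thick, 44 mm out from the axis, top 96 mm up). Pinch the neck from above, fingers clear of the handle.
- jug_middle_left (a point): Middle of the left side of that jug: on the belly surface at its +y side, 46 mm up. (Left and right as for someone riding on the jug, handle behind, spout ahead.)
- jug_middle_front (a point): Middle of the front side of that jug: on the belly surface at its +x, under the spout, away from the handle side, 46 mm up. (Left and right as for someone riding on the jug, handle behind, spout ahead.)
- jug_middle_right (a point): Middle of the right side of that jug: on the belly surface at its -y side, 46 mm up. (Left and right as for someone riding on the jug, handle behind, spout ahead.)
- jug_small: The smallest of up to three clay jugs (some may be absent): 112 mm high, thick heavy foot 60 mm, belly 62 mm across at 36 mm up (white band), round neck 31 mm across from 66 to 104 mm up, rim 39 mm. Origin: centre of the foot; z up, x to its small spout (front), y to its left, handle at -x (8 mm thick, 44 mm out from the axis, top 74 mm up). Pinch the neck from above, fingers clear of the handle.
- jug_small_left (a point): Middle of the left side of that jug: on the belly surface at its +y side, 36 mm up. (Left and right as for someone riding on the jug, handle behind, spout ahead.)
- jug_small_front (a point): Middle of the front side of that jug: on the belly surface at its +x, under the spout, away from the handle side, 36 mm up. (Left and right as for someone riding on the jug, handle behind, spout ahead.)
- jug_small_right (a point): Middle of the right side of that jug: on the belly surface at its -y side, 36 mm up. (Left and right as for someone riding on the jug, handle behind, spout ahead.)
- crate: Fixed open wooden crate, 340 (x) x 122 (y) x 60 mm high, walls and floor 6 mm. Origin: centre of its underside; z up. Three bays in a row along x, 102 to 107 mm long, 110 mm wide: bay0, middle bay, bay2, middles at x = -110, 0, +110 mm, y = 0, floor 6 mm up. A divider like the loose one is fitted for good between the middle bay and bay2 (x = +54 mm).
- slot (a point): Floor centre of the crate's free divider slot, between bay0 and the middle bay (x = -54 mm of the crate): two facing grooves, one on each long wall, 10 mm wide along crate x, formed by ribs up to 58 mm above the crate's underside that stand 9 mm in from the wall.
- divider: Loose plywood divider, a flat board 6 mm thick (its x), 102 mm wide (its y), 70 mm high with a grip tab 40 mm wide rising in the middle to 112 mm. Origin: centre of its bottom edge, z up. It starts standing in the stand. Either face may look either way.
- stand: Fixed wooden block, 60 (x) x 120 (y) x 30 mm, with an 8 mm wide groove along its y, 22 mm deep, in which the divider stands on edge, bottom edge 8 mm above the bench, its x along the stand's x. Origin: centre of the underside.
- camera: Fixed catalogue camera on a post, looking level along its own -x. Black body 60 mm high, 90 mm wide, 50 mm deep, top 210 mm above the bench; base 100 mm square, 16 mm high, reaching 20 mm in front of the lens. Origin: on the bench right under the lens glass; x backwards from the lens, z up.
- eye (a point): Centre of the camera's lens glass, 170 mm above the bench, axes as the camera's: what it photographs lies along -x.
- bowl: Bystander: terracotta bowl, 80 mm across, 36 mm high. Leave it alone.
- tape: Bystander: roll of brown tape lying flat, 60 mm across, 24 mm high. Leave it alone.
- jar: Bystander: little white lidded jar, 52 mm across, 60 mm high. Leave it alone.
- cork: Bystander: cork stopper standing on end, 40 mm across, 28 mm high. Leave it alone.
- saucer: Bystander: white saucer, 70 mm across, 12 mm high. Leave it alone.
Things that resemble listed ones, but are neither listed nor needed, are in the scene too. Several things have the shape of the divider; the one meant has the colours described above.

How it is judged:
On the way, in this order (a step that is already met when the one before it is completed fails the run):
1. the tallest jug's left side is held still in front of the lens: its middle 35 to 85 mm from the glass, within 25 mm sideways and 30 mm in height, facing it within 0.3 rad (x of jug_tall_left in the frame of eye between -0.085 and -0.035 m and y of jug_tall_left in the frame of eye between -0.025 and 0.025 m and z of jug_tall_left in the frame of eye between -0.03 and 0.03 m and angle between the y axis of jug_tall and the x axis of camera, either way round below 0.3 rad and angle between jug_tall's own z axis and vertical below 0.25 rad and linear speed of jug_tall below 0.08 m/s), for 0.3 s.
2. the tallest jug's front side is held still in front of the lens: its middle 35 to 85 mm from the glass, within 25 mm sideways and 30 mm in height, facing it within 0.3 rad (x of jug_tall_front in the frame of eye between -0.085 and -0.035 m and y of jug_tall_front in the frame of eye between -0.025 and 0.025 m and z of jug_tall_front in the frame of eye between -0.03 and 0.03 m and angle between the x axis of jug_tall and the x axis of camera, either way round below 0.3 rad and angle between jug_tall's own z axis and vertical below 0.25 rad and linear speed of jug_tall below 0.08 m/s), for 0.3 s.
3. the tallest jug's right side is held still in front of the lens: its middle 35 to 85 mm from the glass, within 25 mm sideways and 30 mm in height, facing it within 0.3 rad (x of jug_tall_right in the frame of eye between -0.085 and -0.035 m and y of jug_tall_right in the frame of eye between -0.025 and 0.025 m and z of jug_tall_right in the frame of eye between -0.03 and 0.03 m and angle between the y axis of jug_tall and the x axis of camera, either way round below 0.3 rad and angle between jug_tall's own z axis and vertical below 0.25 rad and linear speed of jug_tall below 0.08 m/s), for 0.3 s.
4. the middle jug's left side is held still in front of the lens: its middle 35 to 85 mm from the glass, within 25 mm sideways and 30 mm in height, facing it within 0.3 rad (x of jug_middle_left in the frame of eye between -0.085 and -0.035 m and y of jug_middle_left in the frame of eye between -0.025 and 0.025 m and z of jug_middle_left in the frame of eye between -0.03 and 0.03 m and angle between the y axis of jug_middle and the x axis of camera, either way round below 0.3 rad and angle between jug_middle's own z axis and vertical below 0.25 rad and linear speed of jug_middle below 0.08 m/s), for 0.3 s.
5. the middle jug's front side is held still in front of the lens: its middle 35 to 85 mm from the glass, within 25 mm sideways and 30 mm in height, facing it within 0.3 rad (x of jug_middle_front in the frame of eye between -0.085 and -0.035 m and y of jug_middle_front in the frame of eye between -0.025 and 0.025 m and z of jug_middle_front in the frame of eye between -0.03 and 0.03 m and angle between the x axis of jug_middle and the x axis of camera, either way round below 0.3 rad and angle between jug_middle's own z axis and vertical below 0.25 rad and linear speed of jug_middle below 0.08 m/s), for 0.3 s.
6. the middle jug's right side is held still in front of the lens: its middle 35 to 85 mm from the glass, within 25 mm sideways and 30 mm in height, facing it within 0.3 rad (x of jug_middle_right in the frame of eye between -0.085 and -0.035 m and y of jug_middle_right in the frame of eye between -0.025 and 0.025 m and z of jug_middle_right in the frame of eye between -0.03 and 0.03 m and angle between the y axis of jug_middle and the x axis of camera, either way round below 0.3 rad and angle between jug_middle's own z axis and vertical below 0.25 rad and linear speed of jug_middle below 0.08 m/s), for 0.3 s.
7. the smallest jug's left side is held still in front of the lens: its middle 35 to 85 mm from the glass, within 25 mm sideways and 30 mm in height, facing it within 0.3 rad (x of jug_small_left in the frame of eye between -0.085 and -0.035 m and y of jug_small_left in the frame of eye between -0.025 and 0.025 m and z of jug_small_left in the frame of eye between -0.03 and 0.03 m and angle between the y axis of jug_small and the x axis of camera, either way round below 0.3 rad and angle between jug_small's own z axis and vertical below 0.25 rad and linear speed of jug_small below 0.08 m/s), for 0.3 s.
8. the smallest jug's front side is held still in front of the lens: its middle 35 to 85 mm from the glass, within 25 mm sideways and 30 mm in height, facing it within 0.3 rad (x of jug_small_front in the frame of eye between -0.085 and -0.035 m and y of jug_small_front in the frame of eye between -0.025 and 0.025 m and z of jug_small_front in the frame of eye between -0.03 and 0.03 m and angle between the x axis of jug_small and the x axis of camera, either way round below 0.3 rad and angle between jug_small's own z axis and vertical below 0.25 rad and linear speed of jug_small below 0.08 m/s), for 0.3 s.
9. the smallest jug's right side is held still in front of the lens: its middle 35 to 85 mm from the glass, within 25 mm sideways and 30 mm in height, facing it within 0.3 rad (x of jug_small_right in the frame of eye between -0.085 and -0.035 m and y of jug_small_right in the frame of eye between -0.025 and 0.025 m and z of jug_small_right in the frame of eye between -0.03 and 0.03 m and angle between the y axis of jug_small and the x axis of camera, either way round below 0.3 rad and angle between jug_small's own z axis and vertical below 0.25 rad and linear speed of jug_small below 0.08 m/s), for 0.3 s.
At the end, for the whole second after the job is handed in: Every jug present stands upright (0.15 rad) on the crate floor within 35 mm of a bay's middle along and across the crate, one to a bay; the divider is in the free slot, within 6 mm of the floor, 7 mm of the slot's middle and 0.1 rad of square; all at rest and released ((x of jug_tall in the frame of crate between -0.145 and -0.075 m or x of jug_tall in the frame of crate between -0.035 and 0.035 m or x of jug_tall in the frame of crate between 0.075 and 0.145 m) and y of jug_tall in the frame of crate between -0.035 and 0.035 m and angle between each of jug_tall, jug_middle, jug_small's own z axis and vertical below 0.15 rad and z of each of jug_tall, jug_middle, jug_small in the frame of crate below 0.016 m and linear speed of each of jug_tall, jug_middle, jug_small, divider below 0.02 m/s and (x of jug_middle in the frame of crate between -0.145 and -0.075 m or x of jug_middle in the frame of crate between -0.035 and 0.035 m or x of jug_middle in the frame of crate between 0.075 and 0.145 m) and y of jug_middle in the frame of crate between -0.035 and 0.035 m and (x of jug_small in the frame of crate between -0.145 and -0.075 m or x of jug_small in the frame of crate between -0.035 and 0.035 m or x of jug_small in the frame of crate between 0.075 and 0.145 m) and y of jug_small in the frame of crate between -0.035 and 0.035 m and horizontal distance between jug_tall and jug_middle above 0.06 m and horizontal distance between each of jug_tall, jug_middle and jug_small above 0.06 m and x of divider in the frame of slot between -0.007 and 0.007 m and y of divider in the frame of slot between -0.007 and 0.007 m and z of divider in the frame of slot below 0.006 m and angle between divider's own z axis and vertical below 0.12 rad and angle between the x axis of divider and the x axis of crate, either way round below 0.1 rad); the robot touches nothing.
It fails at once if the tallest jug is let go in the air (foot more than 60 mm above the bench and not held) (height (world z) of jug_tall above 0.06 m and contact force between the fingers and jug_tall below 0.1 N).
It fails at once if the middle jug is let go in the air (foot more than 60 mm above the bench and not held) (height (world z) of jug_middle above 0.06 m and contact force between the fingers and jug_middle below 0.1 N).
It fails at once if the smallest jug is let go in the air (foot more than 60 mm above the bench and not held) (height (world z) of jug_small above 0.06 m and contact force between the fingers and jug_small below 0.1 N).
It fails at once if a bystander is shoved more than 50 mm (distance of any of bowl, tape, jar, cork, saucer from where it was at the start of the episode above 0.05 m).
Of jug_tall, jug_middle, jug_small only 2 to 3 are there at a start; the rules pass over those that are not, and their reading is None.
At some moment in a run one of jug_tall, jug_middle, jug_small may be knocked a few centimetres aside while the robot is not near it.
It also fails if it takes over 210 s, if anything falls off the work surface, if the arm or the gripper's body presses on something with over 40 N, if the wrist force passes 120 N, or if a joint passes its speed limit or range.

ROBOT

A 7-joint arm with a two-finger parallel gripper is mounted at the origin on the work surface. World frame = base frame: x ahead of the robot, y to its left, z up, the work surface at z = 0. Lengths are in m, angles in rad, forces in N, time in s.
With the tool pointing down it reaches from about 0.425 to 0.95 m from the base axis. Payload 4.7 kg.
Tool frame: the origin (TCP) lies on the centre line of the jaws, within the pads' length; the fingertips stand 22 mm ahead of it and the grasp point (between the pads) lies 3 mm ahead of it; z points along the fingers, y is the line along which they close (so a half turn about z gives the same grasp; the last joint's range is limited). The gripper opens to 85 mm and grips with 20 to 120 N. Pads are 22 mm wide; open, the fingers measure 114 mm over their backs; the gripper's body (76 mm by 85 mm) begins 54 mm behind the grasp point. The pads swing forward as they close: fully open they stand 13 mm farther back than shut.
Start: joints at [1.293, 0.469, -0.049, 1.532, 0.024, 1.141, -0.082], TCP at [0.166, -0.654, 0.253] pointing down, gripper open.
Joint ranges: [-2.59, 2.59], [-0.33, 1.99], [-1.39, 1.29], [0.1, 2.45], [-1.04, 4.18], [0.21, 1.99], [-2.66, 2.66]. Speed limits (rad/s): [2.57, 2.57, 3.14, 3.14, 3.14, 3.14, 3.14].

INTERFACE

Orientations are given as a unit quaternion [w, x, y, z].
In Python, from workcell import manip gives the robot as it stands.
- The arm moves only by the tool drive_tool, never from a script. Its argument "rows" is a list of rows, each an object of numbers: "tx", "ty", "tz": the shift along the world's x, y, z as a fraction of full scale; "turn": the turn about the world's z as a fraction of full scale; "gripper": the opening, from 0 (shut) to 1 (fully open). In form: [{"tx": .., "ty": .., "tz": .., "turn": .., "gripper": ..}, ...]. A call has 1 to 10 rows; each row shifts and turns the commanded pose from where the row before left it; what a row does not reach is not made up. Full scale, the value 1, is 2.5 cm for a shift and 180 degrees for a turn. A row lasts 1/12 s, in which the tool goes at most 41.7 mm and 7.16 degrees, less where a joint would pass 70% of its speed; a pose out of reach is approached as far as the arm can. A call with a number of a shift or a turn outside -1 to 1 is refused whole. A call with a gripper value outside its range is refused whole. The fingers move at their own pace and stop on an object; "force" is the grip in N (left out, the last holds). Time passes only in rows, so rows that do not move let the fingers close. It gives the time, the measured TCP pose, the force, the opening and the grip force at its end, in the units of the state.
- manip.sense(): the state, without advancing time (a new reading comes with each control period).
- manip.snapshot(name): name is "scene" or "top"; returns the picture (480x640x3 uint8, blue, green, red); there is no depth.
- manip.calibration(name): a dict with "camera_matrix" (3x3 intrinsics, pixels), "k1" (the pictures are not rectified: a ray, as slopes to the right and down, at radius r is drawn at 1 + k1 r^2 times it, then the intrinsics apply), "T" (4x4, takes a point from camera to world coordinates). Camera axes: x right, y up, looking along -z (the intrinsics and any distortion apply to the point x, -y, -z); pixel columns grow to the right and rows downward; lengths in m; the calibration is good to about 2 mm. A picture is of the moment at which its call begins. calibration takes no time and is no camera call.
- manip.job_done(): hands the job in; it is judged then, once.
The state is a dict: "time": time; "joint_pos": joint angles; "joint_velocities": joint speeds; "tau": joint torques, N m; "ee_pos": TCP position; "ee_rot": TCP orientation; "force": force on the tool from outside, world axes, zero at the start; "ft_torque": the same for the moment, N m; "grip_width": opening from 0.0 (shut) to 1.0 (fully open); "finger_force": force on a finger pad.
Only numpy, scipy, OpenCV 4.12 (cv2) and the standard library are available. Lean on these libraries where they do the work, as an engineer would, in place of code of your own. Each camera call takes 0.05 s, during which the arm holds its last target. There are 200 camera calls.

## Working session

There is one attempt and no reset: what is moved stays moved. The work goes in short steps, Python scripts to look and compute and a tool call to move; the robot and the scene stay as the last step left them, time stands still between calls to the robot, and variables do not carry over. Pictures are saved under pics/ and viewed, at most 14 in all, crops included, and the job is handed in when it is done.

Besides the shell and the picture viewer there is one more tool, called after ">>>" as name(argument=value, ...) on one line, values as JSON. drive_tool: Moves the arm, as the interface text tells. Its arguments: {"type":"object","properties":{"rows":{"type":"array"},"force":{"type":"number"}},"required":["rows"]}

```bash
mkdir -p pics; cat > h.py <<'E'
import numpy as np, cv2
from workcell import manip
def grab(n,f):
    im=manip.snapshot(n); cv2.imwrite('pics/'+f+'.png',im); return im
def ray(n,u,v):
    c=manip.calibration(n);K=np.array(c['camera_matrix']);T=np.array(c['T']);k=c['k1']
    d=np.array([(u-K[0,2])/K[0,0],(v-K[1,2])/K[1,1]]);s=d.copy()
    for _ in range(20): s=d/(1+k*(s@s))
    r=T[:3,:3]@np.array([s[0],-s[1],-1]);return T[:3,3],r
def hit(n,u,v,z):
    o,r=ray(n,u,v);return o+r*(z-o[2])/r[2]
def proj(n,p):
    c=manip.calibration(n);K=np.array(c['camera_matrix']);T=np.array(c['T'])
    q=np.linalg.inv(T)@np.append(p,1);s=np.array([q[0],-q[1]])/-q[2];s=s*(1+c['k1']*(s@s))
    return K[0,0]*s[0]+K[0,2],K[1,1]*s[1]+K[1,2]
E
python3 - <<'E'
from h import *
np.set_printoptions(precision=3,suppress=True)
for n in('scene','top'):
    grab(n,n+'0');c=manip.calibration(n);print(np.array(c['camera_matrix']),c['k1'],np.array(c['T']))
s=manip.sense();print({k:np.round(v,3) for k,v in s.items()})
E
```

```text
[[545.446   0.    322.459]
 [  0.    545.446 241.088]
 [  0.      0.      1.   ]] -0.020386069456840055 [[-0.719 -0.499  0.484  1.132]
 [ 0.695 -0.532  0.484  0.543]
 [ 0.016  0.684  0.729  1.014]
 [ 0.     0.     0.     1.   ]]
[[601.976   0.    315.323]
 [  0.    601.976 243.743]
 [  0.      0.      1.   ]] 0.061035214064517535 [[ 0.012  0.991 -0.136  0.397]
 [-1.     0.012  0.001 -0.049]
 [ 0.002  0.136  0.991  1.177]
 [ 0.     0.     0.     1.   ]]
{'time': np.float64(0.1), 'joint_pos': array([ 1.293,  0.469, -0.049,  1.534,  0.024,  1.141, -0.082]), 'joint_velocities': array([ 0.   , -0.003, -0.   , -0.002,  0.001, -0.001, -0.   ]), 'tau': array([  0.   , -51.152,  -0.047, -23.839,   0.011,   0.004,  -0.   ]), 'ee_pos': array([ 0.166, -0.654,  0.252]), 'ee_rot': array([-0.001,  0.992,  0.124, -0.   ]), 'force': array([-0.163, -1.146,  0.449]), 'ft_torque': array([ 0.031,  0.013, -0.017]), 'finger_force': np.float64(0.0), 'grip_width': np.float64(0.999)}
```

View pics/top0.png

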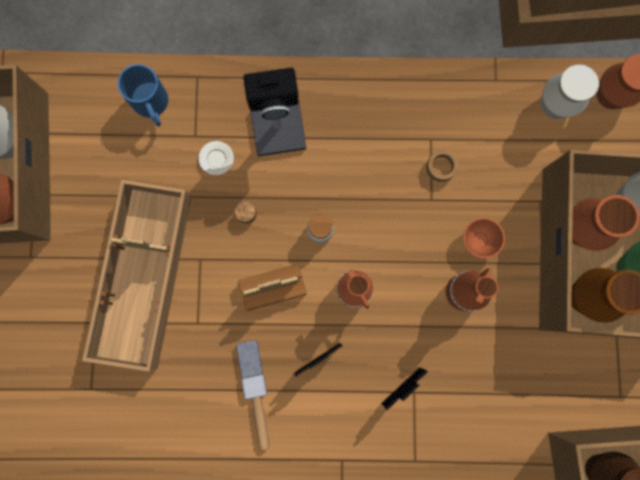

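View pics/scene0.png

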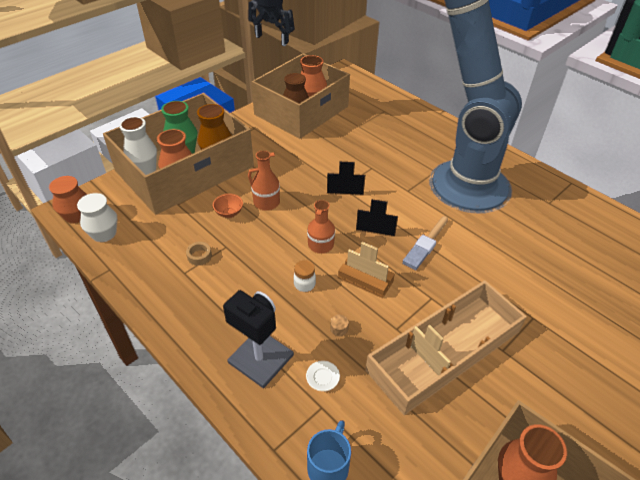

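Top view: the jugs are at (472,290), tall and slim, and (356,290), shorter. Pots without a handle at (625,80) and inside the boxes are decoys. The loose plywood divider is in the stand at (272,286). The black boards at (318,358) and (405,388) and the fixed divider at (138,243) only look like it. The crate's free slot is at about (107,300). The camera's lens is near (275,113).

```bash
python3 - <<'E'
from h import *
a=cv2.imread('pics/top0.png');b=cv2.imread('pics/scene0.png')
A=cv2.resize(a[220:330,230:510],None,fx=2.85,fy=2.85,interpolation=cv2.INTER_CUBIC)
B=cv2.resize(b[140:300,210:410],None,fx=1.7,fy=1.7,interpolation=cv2.INTER_CUBIC)
C=cv2.resize(a[60:165,235:315],None,fx=2.6,fy=2.6,interpolation=cv2.INTER_CUBIC)
out=np.zeros((600,800,3),np.uint8);out[:A.shape[0],:A.shape[1]]=A[:, :800];out[320:320+272,:340]=B;out[320:320+273,400:608]=C
cv2.imwrite('pics/crop0.png',out)
E
```

```text
(no output)
```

View pics/crop0.png

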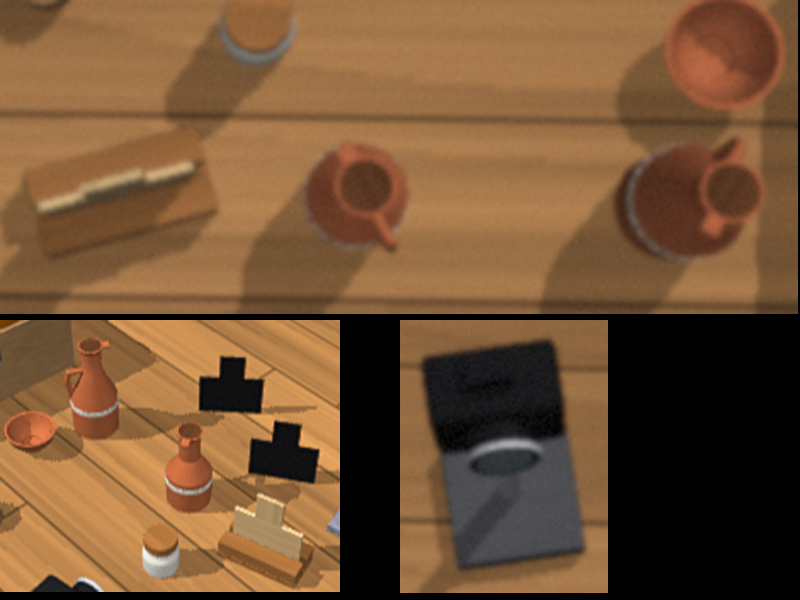

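```bash
python3 - <<'E'
from h import *
a=cv2.imread('pics/top0.png')
A=cv2.resize(a[170:380,70:310],None,fx=2.85,fy=2.85,interpolation=cv2.INTER_CUBIC)
cv2.imwrite('pics/crop1.png',A)
E
```

```text
(no output)
```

View pics/crop1.png

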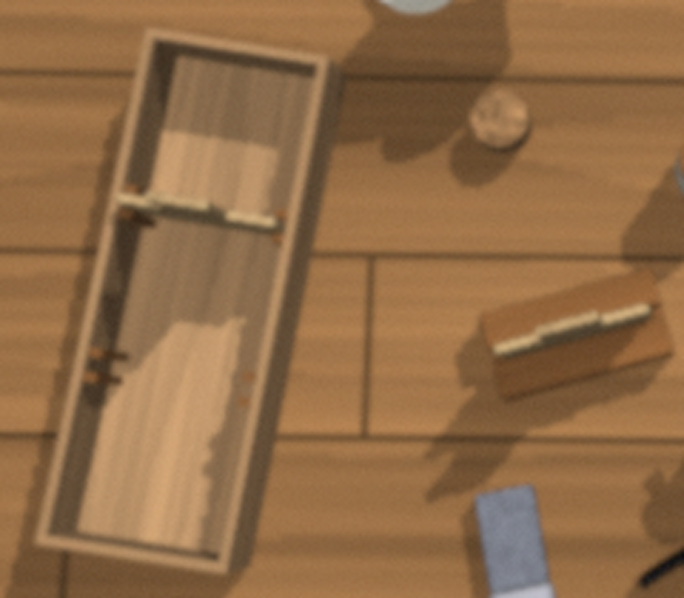

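Two jugs only. In the full top image, the tall jug's rim is at (486,287), its spout points down-left and its handle up. The short jug's rim is at (358,285), its spout points up-left and its handle is down-right at about (367,305). The crate, stand and camera corners can be read off the crops.

```bash
python3 - <<'E'
from h import *
np.set_printoptions(precision=4,suppress=True)
def tri(u,v):
    o1,r1=ray('top',*u);o2,r2=ray('scene',*v)
    t=np.linalg.lstsq(np.c_[r1,-r2],o2-o1,rcond=None)[0];p,q=o1+r1*t[0],o2+r2*t[1];return (p+q)/2,np.linalg.norm(p-q)
print('tallrim',tri((486.5,287),(264.1,154.7)),'short',tri((358.4,285.3),(321.2,203.5)))
A=lambda x,y:(230+x/2.85,220+y/2.85)
C=lambda x,y:((x-400)/2.6+235,(y-320)/2.6+60)
D=lambda x,y:(70+x/2.85,170+y/2.85)
H=lambda p,z:hit('top',*p,z)
for h in(.160,):print('tall rim',H(A(731,191),h),'spout',H(A(710,230),h),'handle far',H(A(741,144),.12),'belly',H(A(685,202),.055))
for h,hh,b in((.135,.096,.046),(.112,.074,.036)):print('short rim',H(A(366,186),h),'spout',H(A(346,152),h),'hand',H(A(391,246),hh),'belly',H(A(356,195),b))
print('bellywidths',np.linalg.norm(H(A(307,195),.04)-H(A(407,195),.04)))
cr=np.array([H(D(*p),.06) for p in((150,32),(328,58),(228,572),(40,542))]);print('crate',cr,cr.mean(0))
for i in range(4):
    d=cr[i]-cr[i-1];print(np.linalg.norm(d),np.degrees(np.arctan2(d[1],d[0])))
fd=[H(D(*p),.058) for p in((127,204),(281,222))];print('fixdiv ends',fd)
rb=[H(D(*p),.058) for p in((110,354),(103,379),(248,377),(244,403))];print('ribs',rb)
st=np.array([H(D(*p),.03) for p in((482,318),(655,272),(672,350),(508,400))]);print('stand',st.mean(0))
for i in range(4):
    d=st[i]-st[i-1];print(np.linalg.norm(d),np.degrees(np.arctan2(d[1],d[0])))
print('shoulders',H(D(497,350),.078),H(D(650,309),.078),'tab',H(D(538,331),.12),H(D(600,317),.12))
print('lens',H(C(505,458),.17))
bf=[H(C(*p),.016) for p in((458,567),(583,550))];print('base front',bf)
d=bf[1]-bf[0];print(np.linalg.norm(d),np.degrees(np.arctan2(d[1],d[0])))
bb=[H(C(*p),.21) for p in((422,357),(553,342),(563,430),(437,450))];print('body',bb)
for n,u in(('cork',(245,212)),('saucer',(216,158)),('jar',(320,230)),('bowl',(484,238)),('tape',(441,167))):print(n,hit('top',*u,.02))
E
```

```text
tallrim (array([ 0.4665, -0.337 ,  0.1616]), np.float64(0.0018294230023861665)) short (array([ 0.469 , -0.1251,  0.1396]), np.float64(0.0013357166310427376))
tall rim [ 0.4672 -0.3382  0.16  ] spout [ 0.4441 -0.3253  0.16  ] handle far [ 0.4989 -0.3565  0.12  ] belly [ 0.4668 -0.3382  0.055 ]
short rim [ 0.4689 -0.125   0.135 ] spout [ 0.4895 -0.1128  0.135 ] hand [ 0.4343 -0.1435  0.096 ] belly [ 0.4691 -0.1249  0.046 ]
short rim [ 0.4705 -0.1267  0.112 ] spout [ 0.4915 -0.1142  0.112 ] hand [ 0.435  -0.1455  0.074 ] belly [ 0.4697 -0.1256  0.036 ]
bellywidths 0.06617020506524872
crate [[0.6655 0.3152 0.06  ]
 [0.6497 0.1976 0.06  ]
 [0.3158 0.2463 0.06  ]
 [0.3339 0.365  0.06  ]] [0.4912 0.281  0.06  ]
0.33536786756285614 -8.552092271272716
0.11863335494888973 -97.64489993882184
0.33750083819947774 171.69905610242577
0.1200981327521386 81.3279584885084
fixdiv ends [array([0.5507, 0.3245, 0.058 ]), array([0.54  , 0.2242, 0.058 ])]
ribs [array([0.4528, 0.3296, 0.058 ]), array([0.4368, 0.3331, 0.058 ]), array([0.4388, 0.2407, 0.058 ]), array([0.4221, 0.2424, 0.058 ])]
stand [0.4701 0.0293 0.03  ]
0.05741111698620712 19.187387601226256
0.11949524065134615 -74.36391799281924
0.05351162251733429 -166.88003260106615
0.11365480117937837 107.5726988708682
shoulders [0.4567 0.0784 0.078 ] [ 0.484  -0.0188  0.078 ] tab [0.4664 0.0487 0.12  ] [0.4754 0.0107 0.12  ]
lens [0.7637 0.0224 0.17  ]
base front [array([0.7332, 0.0675, 0.016 ]), array([ 0.7478, -0.0277,  0.016 ])]
0.09625538994513375 -81.25737479242557
body [array([0.8157, 0.0743, 0.21  ]), array([ 0.8271, -0.01  ,  0.21  ]), array([ 0.7683, -0.0173,  0.21  ]), array([0.7538, 0.0632, 0.21  ])]
cork [0.6173 0.0883 0.02  ]
saucer [0.7248 0.1483 0.02  ]
jar [ 0.5835 -0.0584  0.02  ]
bowl [ 0.5715 -0.3759  0.02  ]
tape [ 0.7119 -0.2953  0.02  ]
```

Measured heights agree with the listing: rims at 0.162 and 0.139 m give jug_tall and jug_middle, and jug_small is absent. Tall jug: axis (0.467,-0.338), front at 150°. Middle jug: axis (0.469,-0.125), front at 29°. The camera faces 8.7°, with its eye at (0.761,0.023). Slot is at (0.438,0.2885), with the crate at -8.35°. I'll raise the arm and go over the tall jug, with the jaw line at front −60° so the wrist can do the whole turn.

>>> drive_tool(rows=[{"tz": 1,"gripper": 1},{"tz": 1,"gripper": 1},{"tz": 1,"gripper": 1},{"tz": 1,"gripper": 1},{"tz": 1,"gripper": 1},{"tx": 0.5,"ty": 0.5,"turn": 0.038,"gripper": 1},{"tx": 0.5,"ty": 0.5,"turn": 0.038,"gripper": 1}])

```text
validation failed for argument at $.ro...
```

>>> drive_tool(rows=[{"tx": 0.5,"ty": 0.5,"turn": 0.038,"gripper": 1},{"tx": 0.5,"ty": 0.5,"turn": 0.038,"gripper": 1},{"tx": 0.5,"ty": 0.5,"turn": 0.038,"gripper": 1},{"tx": 0.5,"ty": 0.5,"turn": 0.038,"gripper": 1},{"tx": 0.5,"ty": 0.5,"turn": 0.038,"gripper": 1},{"tx": 0.5,"ty": 0.5,"turn": 0.038,"gripper": 1},{"tx": 0.5,"ty": 0.5,"turn": 0.038,"gripper": 1},{"tx": 0.5,"ty": 0.5,"turn": 0.038,"gripper": 1},{"tx": 0.5,"ty": 0.5,"turn": 0.038,"gripper": 1},{"tx": 0.5,"ty": 0.5,"turn": 0.038,"gripper": 1}])

```text
validation failed for argument at $.ro...
```

>>> drive_tool(rows=[{"tx": 0.5,"ty": 0.5,"turn": 0.038,"gripper": 1},{"tx": 0.5,"ty": 0.5,"turn": 0.038,"gripper": 1},{"tx": 0.5,"ty": 0.5,"turn": 0.038,"gripper": 1},{"tx": 0.5,"ty": 0.5,"turn": 0.038,"gripper": 1},{"tx": 0.5,"ty": 0.5,"turn": 0.038,"gripper": 1},{"tx": 0.5,"ty": 0.5,"turn": 0.038,"gripper": 1},{"tx": 0.5,"ty": 0.5,"turn": 0.038,"gripper": 1},{"tx": 0.5,"ty": 0.5,"turn": 0.038,"gripper": 1},{"tx": 0.5,"ty": 0.5,"turn": 0.038,"gripper": 1},{"tx": 0.5,"ty": 0.5,"turn": 0.038,"gripper": 1}])

```text
validation failed for argument at $.ro...
```

>>> drive_tool(rows=[{"tx": 0.5,"ty": 0.5,"turn": 0.038,"gripper": 1},{"tx": 0.0,"ty": 0.6,"turn": 0.02,"gripper": 1},{"gripper": 1},{"gripper": 1}])

```text
validation failed for argument at $.ro...
```

```bash
cat >> h.py <<'E'
def st():
    s=manip.sense();w,x,y,z=s['ee_rot'];from scipy.spatial.transform import Rotation as R
    a=R.from_quat([x,y,z,w]).as_matrix();print('t',round(float(s['time']),2),'p',np.round(s['ee_pos'],4),'alpha',round(float(np.degrees(np.arctan2(a[1,1],a[0,1]))),1),'j',np.round(s['joint_pos'],2),'F',np.round(s['force'],1),'gw',round(float(s['grip_width']),3),'ff',round(float(s['finger_force']),1),'tilt',np.round(a[:,2],3))
E
python3 - <<'E'
from h import *
st();grab('top','top1')
a=cv2.imread('pics/top0.png');b=cv2.imread('pics/top1.png');cv2.imwrite('pics/v1.png',b)
E
```

```text
t 0.1 p [ 0.1661 -0.6537  0.2524] alpha -75.7 j [ 1.29  0.47 -0.05  1.53  0.02  1.14 -0.08] F [-0.2 -1.1  0.4] gw 0.999 ff 0.0 tilt [-0.     0.002 -1.   ]
```

View pics/top1.png

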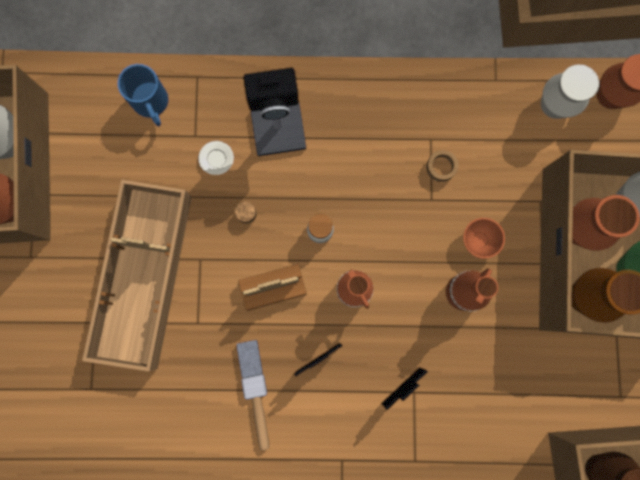

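The picture shows an unchanged scene, because the move calls were refused. I'll try again with all five keys in every row.

>>> drive_tool(rows=[{"tx": 0,"ty": 0,"tz": 1,"turn": 0,"gripper": 1},{"tx": 0,"ty": 0,"tz": 1,"turn": 0,"gripper": 1},{"tx": 0,"ty": 0,"tz": 1,"turn": 0,"gripper": 1},{"tx": 0,"ty": 0,"tz": 1,"turn": 0,"gripper": 1},{"tx": 0,"ty": 0,"tz": 1,"turn": 0,"gripper": 1}])

```text
time: 0.57
ee_pos: [0.1662, -0.6539, 0.3791]
ee_rot: [-0.0, 0.992, 0.124, -0.0]
force: [0.6, -0.5, 0.1]
grip_width: 0.998
finger_force: 0.0
```

>>> drive_tool(rows=[{"tx": 0.5,"ty": 0.5,"tz": 0,"turn": 0.038,"gripper": 1},{"tx": 0.5,"ty": 0.5,"tz": 0,"turn": 0.038,"gripper": 1},{"tx": 0.5,"ty": 0.5,"tz": 0,"turn": 0.038,"gripper": 1},{"tx": 0.5,"ty": 0.5,"tz": 0,"turn": 0.038,"gripper": 1},{"tx": 0.5,"ty": 0.5,"tz": 0,"turn": 0.038,"gripper": 1},{"tx": 0.5,"ty": 0.5,"tz": 0,"turn": 0.038,"gripper": 1},{"tx": 0.5,"ty": 0.5,"tz": 0,"turn": 0.038,"gripper": 1},{"tx": 0.5,"ty": 0.5,"tz": 0,"turn": 0.038,"gripper": 1},{"tx": 0.5,"ty": 0.5,"tz": 0,"turn": 0.038,"gripper": 1},{"tx": 0.5,"ty": 0.5,"tz": 0,"turn": 0.038,"gripper": 1}])

```text
time: 1.4
ee_pos: [0.2917, -0.5284, 0.378]
ee_rot: [-0.0, 0.749, 0.663, 0.0]
force: [0.0, 0.2, 0.3]
grip_width: 0.996
finger_force: 0.0
```

>>> drive_tool(rows=[{"tx": 0.5,"ty": 0.5,"tz": 0,"turn": 0.038,"gripper": 1},{"tx": 0.5,"ty": 0.5,"tz": 0,"turn": 0.038,"gripper": 1},{"tx": 0.5,"ty": 0.5,"tz": 0,"turn": 0.038,"gripper": 1},{"tx": 0.5,"ty": 0.5,"tz": 0,"turn": 0.038,"gripper": 1},{"tx": 0.5,"ty": 0.5,"tz": 0,"turn": 0.038,"gripper": 1},{"tx": 0.5,"ty": 0.5,"tz": 0,"turn": 0.038,"gripper": 1},{"tx": 0.5,"ty": 0.5,"tz": 0,"turn": 0.038,"gripper": 1},{"tx": 0.5,"ty": 0.5,"tz": 0,"turn": 0.038,"gripper": 1},{"tx": 0.5,"ty": 0.5,"tz": 0,"turn": 0.038,"gripper": 1},{"tx": 0.5,"ty": 0.5,"tz": 0,"turn": 0.038,"gripper": 1}])

```text
time: 2.23
ee_pos: [0.4166, -0.4035, 0.378]
ee_rot: [-0.0, 0.247, 0.969, 0.0]
force: [-0.3, -0.3, 0.8]
grip_width: 1.0
finger_force: 0.0
```

>>> drive_tool(rows=[{"tx": 0.5,"ty": 0.5,"tz": 0,"turn": 0.038,"gripper": 1},{"tx": 0.5,"ty": 0.5,"tz": 0,"turn": 0.038,"gripper": 1},{"tx": 0.5,"ty": 0.5,"tz": 0,"turn": 0.038,"gripper": 1},{"tx": 0.5,"ty": 0.6,"tz": 0,"turn": 0.038,"gripper": 1},{"tx": 0,"ty": 0.5,"tz": 0,"turn": 0.01,"gripper": 1},{"tx": 0,"ty": 0,"tz": 0,"turn": 0,"gripper": 1}])

```text
time: 2.73
ee_pos: [0.4669, -0.3358, 0.3784]
ee_rot: [-0.0, -0.004, 1.0, 0.001]
force: [0.7, -0.5, 0.8]
grip_width: 1.002
finger_force: 0.0
```

```bash
python3 - <<'E'
from h import *
st();grab('top','top2')
a=cv2.imread('pics/top0.png').astype(int);b=cv2.imread('pics/top2.png').astype(int)
m=((abs(a-b).sum(2))>40).astype(np.uint8)
n,l,s,c=cv2.connectedComponentsWithStats(m)
print([list(x) for x in s[1:] if x[4]>60])
E
```

```text
t 2.73 p [ 0.4669 -0.3358  0.3784] alpha 90.4 j [ 1.11  0.3  -0.71  1.57  0.2   1.35  1.95] F [ 0.7 -0.5  0.8] gw 1.002 ff 0.0 tilt [-0.     0.002 -1.   ]
[[np.int32(483), np.int32(186), np.int32(157), np.int32(294), np.int32(23271)], [np.int32(338), np.int32(461), np.int32(18), np.int32(19), np.int32(202)], [np.int32(286), np.int32(462), np.int32(21), np.int32(18), np.int32(222)]]
```

>>> drive_tool(rows=[{"tx": 0,"ty": -0.08,"tz": -1,"turn": 0,"gripper": 1},{"tx": 0,"ty": 0,"tz": -1,"turn": 0,"gripper": 1},{"tx": 0,"ty": 0,"tz": -1,"turn": 0,"gripper": 1},{"tx": 0,"ty": 0,"tz": -1,"turn": 0,"gripper": 1},{"tx": 0,"ty": 0,"tz": -1,"turn": 0,"gripper": 1},{"tx": 0,"ty": 0,"tz": -1,"turn": 0,"gripper": 1},{"tx": 0,"ty": 0,"tz": -1,"turn": 0,"gripper": 1},{"tx": 0,"ty": 0,"tz": -0.8,"turn": 0,"gripper": 1}])

```text
time: 3.45
ee_pos: [0.4641, -0.3429, 0.1813]
ee_rot: [-0.001, 0.001, 1.0, -0.0]
force: [-1.2, -0.4, -1.0]
grip_width: 0.998
finger_force: 0.0
```

>>> drive_tool(rows=[{"tx": 0,"ty": 0,"tz": -0.7,"turn": 0,"gripper": 1},{"tx": 0,"ty": 0,"tz": -0.7,"turn": 0,"gripper": 1},{"tx": 0,"ty": 0,"tz": -0.5,"turn": 0,"gripper": 1},{"tx": 0,"ty": 0,"tz": 0,"turn": 0,"gripper": 1},{"tx": 0,"ty": 0,"tz": 0,"turn": 0,"gripper": 1}])

```text
time: 3.87
ee_pos: [0.4656, -0.342, 0.1356]
ee_rot: [-0.001, -0.001, 1.0, 0.0]
force: [0.7, 0.1, 0.7]
grip_width: 0.999
finger_force: 0.0
```

>>> drive_tool(rows=[{"tx": 0,"ty": 0,"tz": 0,"turn": 0,"gripper": 0},{"tx": 0,"ty": 0,"tz": 0,"turn": 0,"gripper": 0},{"tx": 0,"ty": 0,"tz": 0,"turn": 0,"gripper": 0},{"tx": 0,"ty": 0,"tz": 0,"turn": 0,"gripper": 0},{"tx": 0,"ty": 0,"tz": 0,"turn": 0,"gripper": 0},{"tx": 0,"ty": 0,"tz": 0,"turn": 0,"gripper": 0},{"tx": 0,"ty": 0,"tz": 0,"turn": 0,"gripper": 0},{"tx": 0,"ty": 0,"tz": 0,"turn": 0,"gripper": 0}], force=70)

```text
time: 4.53
ee_pos: [0.4668, -0.3408, 0.1367]
ee_rot: [0.0, -0.002, 1.0, -0.0]
force: [-0.9, 1.6, 6.3]
grip_width: 0.369
finger_force: 67.7
```

```bash
python3 - <<'E'
from h import *
st()
E
```

```text
t 4.53 p [ 0.4668 -0.3408  0.1367] alpha 90.2 j [ 1.03  0.52 -0.63  1.86  0.38  0.89  1.79] F [-0.9  1.6  6.3] gw 0.369 ff 67.7 tilt [ 0.001 -0.    -1.   ]
```

Gripped at 31 mm, which is the neck width. Next I lift it and carry it to the lens, turning to the left side.

>>> drive_tool(rows=[{"tx": 0,"ty": 0,"tz": 0.4,"turn": 0,"gripper": 0},{"tx": 0,"ty": 0,"tz": 0.7,"turn": 0,"gripper": 0},{"tx": 0,"ty": 0,"tz": 0.8,"turn": 0,"gripper": 0},{"tx": 0,"ty": 0,"tz": 0.8,"turn": 0,"gripper": 0},{"tx": 0,"ty": 0,"tz": 0.8,"turn": 0,"gripper": 0},{"tx": 0,"ty": 0,"tz": 0.7,"turn": 0,"gripper": 0},{"tx": 0,"ty": 0,"tz": 0.4,"turn": 0,"gripper": 0},{"tx": 0.1,"ty": 0.2,"tz": 0,"turn": -0.02,"gripper": 0},{"tx": 0.2,"ty": 0.4,"tz": 0,"turn": -0.03,"gripper": 0}])

```text
time: 5.28
ee_pos: [0.4725, -0.3281, 0.2508]
ee_rot: [-0.0, 0.08, 0.997, -0.001]
force: [-1.2, 0.2, -3.7]
grip_width: 0.363
finger_force: 69.4
```

>>> drive_tool(rows=[{"tx": 0.24,"ty": 0.42,"tz": 0,"turn": -0.038,"gripper": 0},{"tx": 0.24,"ty": 0.42,"tz": 0,"turn": -0.038,"gripper": 0},{"tx": 0.24,"ty": 0.42,"tz": 0,"turn": -0.038,"gripper": 0},{"tx": 0.24,"ty": 0.42,"tz": 0,"turn": -0.038,"gripper": 0},{"tx": 0.24,"ty": 0.42,"tz": 0,"turn": -0.038,"gripper": 0},{"tx": 0.24,"ty": 0.42,"tz": 0,"turn": -0.038,"gripper": 0},{"tx": 0.24,"ty": 0.42,"tz": 0,"turn": -0.038,"gripper": 0},{"tx": 0.24,"ty": 0.42,"tz": 0,"turn": -0.038,"gripper": 0},{"tx": 0.24,"ty": 0.42,"tz": 0,"turn": -0.038,"gripper": 0},{"tx": 0.24,"ty": 0.42,"tz": 0,"turn": -0.038,"gripper": 0}])

```text
time: 6.12
ee_pos: [0.5332, -0.2207, 0.2499]
ee_rot: [-0.001, 0.626, 0.78, -0.0]
force: [0.3, 0.3, -3.1]
grip_width: 0.366
finger_force: 69.5
```

>>> drive_tool(rows=[{"tx": 0.24,"ty": 0.42,"tz": 0,"turn": -0.038,"gripper": 0},{"tx": 0.24,"ty": 0.42,"tz": 0,"turn": -0.038,"gripper": 0},{"tx": 0.24,"ty": 0.42,"tz": 0,"turn": -0.038,"gripper": 0},{"tx": 0.24,"ty": 0.42,"tz": 0,"turn": -0.038,"gripper": 0},{"tx": 0.24,"ty": 0.42,"tz": 0,"turn": -0.038,"gripper": 0},{"tx": 0.24,"ty": 0.42,"tz": 0,"turn": -0.038,"gripper": 0},{"tx": 0.24,"ty": 0.42,"tz": 0,"turn": -0.038,"gripper": 0},{"tx": 0.24,"ty": 0.42,"tz": 0,"turn": -0.038,"gripper": 0},{"tx": 0.24,"ty": 0.42,"tz": 0,"turn": -0.038,"gripper": 0},{"tx": 0.24,"ty": 0.42,"tz": 0,"turn": -0.038,"gripper": 0}])

```text
time: 6.95
ee_pos: [0.5932, -0.1158, 0.2497]
ee_rot: [-0.0, 0.956, 0.293, -0.001]
force: [0.4, -0.0, -4.2]
grip_width: 0.367
finger_force: 69.5
```

```bash
python3 - <<'E'
from h import *
st()
E
```

```text
t 6.95 p [ 0.5932 -0.1158  0.2497] alpha -55.9 j [ 0.32  0.37 -0.26  1.7   0.1   1.09 -0.95] F [ 0.4 -0.  -4.2] gw 0.367 ff 69.5 tilt [-0.002  0.    -1.   ]
```

>>> drive_tool(rows=[{"tx": 0.24,"ty": 0.42,"tz": 0,"turn": -0.038,"gripper": 0},{"tx": 0.24,"ty": 0.42,"tz": 0,"turn": -0.038,"gripper": 0},{"tx": 0.24,"ty": 0.42,"tz": 0,"turn": -0.038,"gripper": 0},{"tx": 0.24,"ty": 0.42,"tz": 0,"turn": -0.038,"gripper": 0},{"tx": 0.24,"ty": 0.42,"tz": 0,"turn": -0.038,"gripper": 0},{"tx": 0.24,"ty": 0.42,"tz": 0,"turn": -0.038,"gripper": 0},{"tx": 0.24,"ty": 0.42,"tz": 0,"turn": -0.038,"gripper": 0},{"tx": 0.24,"ty": 0.42,"tz": 0,"turn": -0.038,"gripper": 0},{"tx": 0.24,"ty": 0.42,"tz": 0,"turn": -0.038,"gripper": 0},{"tx": 0.24,"ty": 0.42,"tz": 0,"turn": -0.038,"gripper": 0}])

```text
time: 7.78
ee_pos: [0.6533, -0.0108, 0.2496]
ee_rot: [0.001, 0.956, -0.295, -0.001]
force: [0.6, -1.1, -4.1]
grip_width: 0.362
finger_force: 69.5
```

>>> drive_tool(rows=[{"tx": 0.24,"ty": 0.42,"tz": 0,"turn": -0.038,"gripper": 0},{"tx": 0.24,"ty": 0.33,"tz": 0,"turn": -0.038,"gripper": 0},{"tx": 0,"ty": 0,"tz": 0,"turn": 0,"gripper": 0},{"tx": 0,"ty": 0,"tz": 0,"turn": 0,"gripper": 0},{"tx": 0,"ty": 0,"tz": 0,"turn": 0,"gripper": 0},{"tx": 0,"ty": 0,"tz": 0,"turn": 0,"gripper": 0}])

```text
time: 8.28
ee_pos: [0.6652, 0.0062, 0.2505]
ee_rot: [0.001, 0.915, -0.404, -0.0]
force: [0.5, 0.7, -3.7]
grip_width: 0.369
finger_force: 70.0
```

```bash
python3 - <<'E'
from h import *
st();a=grab('scene','s3');b=grab('top','t3')
A=cv2.resize(a[120:420,150:420],(540,600));B=cv2.resize(b[40:260,200:320],(260,477))
o=np.zeros((600,800,3),np.uint8);o[:,:540]=A;o[:477,540:]=B;cv2.imwrite('pics/c3.png',o)
E
```

```text
t 8.28 p [0.6652 0.0062 0.2505] alpha -137.7 j [-0.08  0.45  0.    1.56 -0.    1.13 -2.47] F [ 0.5  0.7 -3.7] gw 0.369 ff 70.0 tilt [-0.001 -0.001 -1.   ]
```

View pics/c3.png

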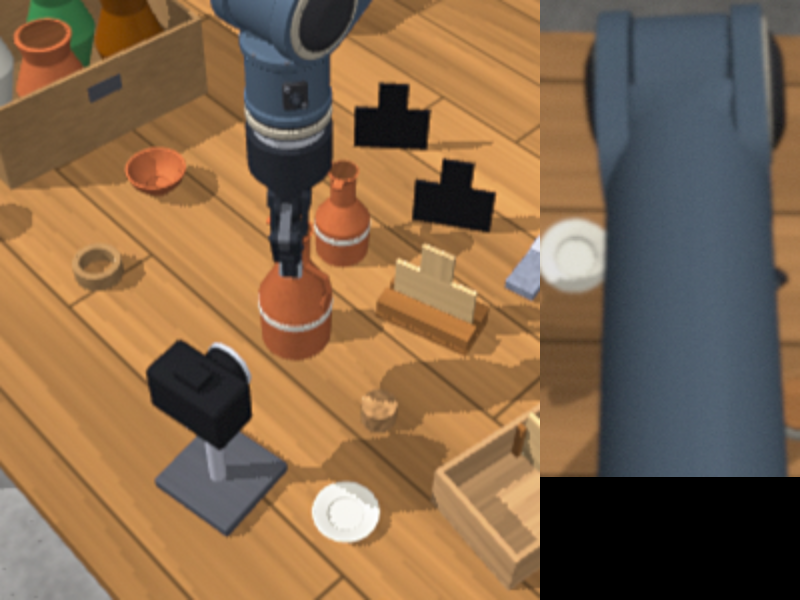

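The jug hangs upright before the lens, with its band at (295,310) in the crop. I can't make out the handle, so I'm checking the yaw in a close crop.

```bash
python3 - <<'E'
from h import *
a=cv2.imread('pics/s3.png')
cv2.imwrite('pics/c4.png',cv2.resize(a[195:305,255:345],(490,600),interpolation=cv2.INTER_CUBIC))
# expected handle outer point & spout px
ax=np.array([.6652,.0065]);f=.114
for yaw in(-78,102):
    d=np.array([np.cos(np.radians(yaw)),np.sin(np.radians(yaw))])
    print(yaw,proj('scene',[*(ax+.044*d),f+.1]),proj('scene',[*(ax+.037*d),f+.055]))
E
```

```text
-78 (np.float64(278.6772570278063), np.float64(246.39287549786394)) (np.float64(282.352579523015), np.float64(262.73412876726815))
102 (np.float64(315.1616259346363), np.float64(265.5595627221171)) (np.float64(312.12596311842236), np.float64(278.74007353720697))
```

View pics/c4.png

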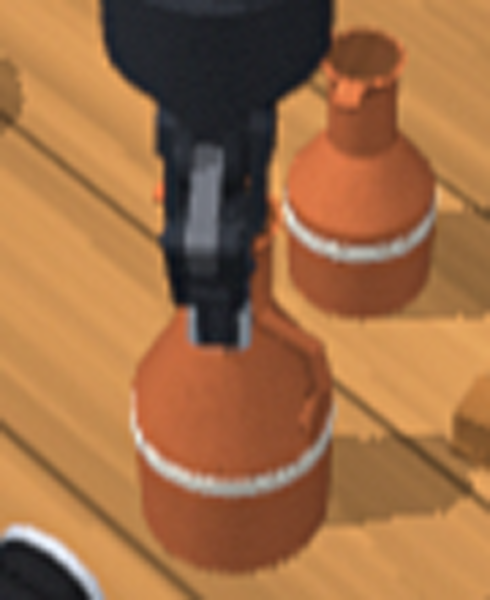

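The handle shows at the right of the jug, near where predicted, so the yaw is good. I'll hold, then turn to the front and to the right side.

>>> drive_tool(rows=[{"tx": 0,"ty": 0,"tz": 0,"turn": 0,"gripper": 0},{"tx": 0,"ty": 0,"tz": 0,"turn": 0,"gripper": 0},{"tx": 0,"ty": 0,"tz": 0,"turn": 0,"gripper": 0},{"tx": 0,"ty": 0,"tz": 0,"turn": 0,"gripper": 0},{"tx": 0,"ty": 0,"tz": 0,"turn": 0,"gripper": 0},{"tx": 0,"ty": 0,"tz": 0,"turn": 0,"gripper": 0},{"tx": 0,"ty": 0,"tz": 0,"turn": 0,"gripper": 0},{"tx": 0,"ty": 0,"tz": 0,"turn": 0,"gripper": 0},{"tx": 0,"ty": 0,"tz": 0,"turn": 0,"gripper": 0},{"tx": 0,"ty": 0,"tz": 0,"turn": 0,"gripper": 0}])

```text
time: 9.22
ee_pos: [0.6658, 0.0076, 0.2508]
ee_rot: [0.0, 0.915, -0.404, -0.0]
force: [-1.0, -0.2, -4.6]
grip_width: 0.366
finger_force: 70.0
```

>>> drive_tool(rows=[{"tx": 0,"ty": 0,"tz": 0,"turn": 0.037,"gripper": 0},{"tx": 0,"ty": 0,"tz": 0,"turn": 0.037,"gripper": 0},{"tx": 0,"ty": 0,"tz": 0,"turn": 0.037,"gripper": 0},{"tx": 0,"ty": 0,"tz": 0,"turn": 0.037,"gripper": 0},{"tx": 0,"ty": 0,"tz": 0,"turn": 0.037,"gripper": 0},{"tx": 0,"ty": 0,"tz": 0,"turn": 0.037,"gripper": 0},{"tx": 0,"ty": 0,"tz": 0,"turn": 0.037,"gripper": 0},{"tx": 0,"ty": 0,"tz": 0,"turn": 0.037,"gripper": 0},{"tx": 0,"ty": 0,"tz": 0,"turn": 0.037,"gripper": 0},{"tx": 0,"ty": 0,"tz": 0,"turn": 0.037,"gripper": 0}])

```text
time: 10.05
ee_pos: [0.6658, 0.0073, 0.2508]
ee_rot: [0.0, 0.986, 0.167, 0.0]
force: [-0.4, -0.1, -3.8]
grip_width: 0.366
finger_force: 70.0
```

>>> drive_tool(rows=[{"tx": 0,"ty": 0,"tz": 0,"turn": 0.037,"gripper": 0},{"tx": 0,"ty": 0,"tz": 0,"turn": 0.037,"gripper": 0},{"tx": 0,"ty": 0,"tz": 0,"turn": 0.037,"gripper": 0}])

```text
time: 10.3
ee_pos: [0.6658, 0.0073, 0.2508]
ee_rot: [0.0, 0.942, 0.336, -0.0]
force: [-0.3, -0.6, -4.1]
grip_width: 0.361
finger_force: 70.0
```

>>> drive_tool(rows=[{"tx": 0,"ty": 0,"tz": 0,"turn": 0,"gripper": 0},{"tx": 0,"ty": 0,"tz": 0,"turn": 0,"gripper": 0},{"tx": 0,"ty": 0,"tz": 0,"turn": 0,"gripper": 0},{"tx": 0,"ty": 0,"tz": 0,"turn": 0,"gripper": 0},{"tx": 0,"ty": 0,"tz": 0,"turn": 0,"gripper": 0},{"tx": 0,"ty": 0,"tz": 0,"turn": 0,"gripper": 0},{"tx": 0,"ty": 0,"tz": 0,"turn": 0,"gripper": 0},{"tx": 0,"ty": 0,"tz": 0,"turn": 0,"gripper": 0},{"tx": 0,"ty": 0,"tz": 0,"turn": 0,"gripper": 0},{"tx": 0,"ty": 0,"tz": 0,"turn": 0,"gripper": 0}])

```text
time: 11.13
ee_pos: [0.6658, 0.0075, 0.2508]
ee_rot: [0.0, 0.943, 0.333, 0.0]
force: [0.9, -0.4, -4.2]
grip_width: 0.363
finger_force: 70.0
```

>>> drive_tool(rows=[{"tx": 0,"ty": 0,"tz": 0,"turn": 0,"gripper": 0},{"tx": 0,"ty": 0,"tz": 0,"turn": 0,"gripper": 0},{"tx": 0,"ty": 0,"tz": 0,"turn": 0,"gripper": 0},{"tx": 0,"ty": 0,"tz": 0,"turn": 0,"gripper": 0}])

```text
time: 11.47
ee_pos: [0.6658, 0.0075, 0.2508]
ee_rot: [0.0, 0.943, 0.333, 0.0]
force: [0.1, -0.1, -4.2]
grip_width: 0.364
finger_force: 70.0
```

```bash
python3 - <<'E'
from h import *
st();a=grab('scene','s5')
cv2.imwrite('pics/c5.png',cv2.resize(a[195:305,255:345],(490,600),interpolation=cv2.INTER_CUBIC))
E
```

```text
t 11.47 p [0.6658 0.0075 0.2508] alpha -51.1 j [ 0.15  0.48 -0.32  1.55  0.16  1.14 -1.1 ] F [ 0.1 -0.1 -4.2] gw 0.364 ff 70.0 tilt [ 0. -0. -1.]
```

View pics/c5.png

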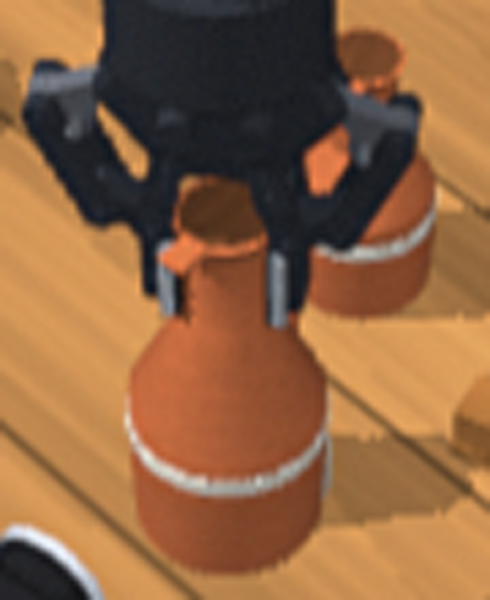

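The spout at (180,260) in the crop points down-left at the lens, so the front view is right. On to the right side.

>>> drive_tool(rows=[{"tx": 0,"ty": 0,"tz": 0,"turn": 0.037,"gripper": 0},{"tx": 0,"ty": 0,"tz": 0,"turn": 0.037,"gripper": 0},{"tx": 0,"ty": 0,"tz": 0,"turn": 0.037,"gripper": 0},{"tx": 0,"ty": 0,"tz": 0,"turn": 0.037,"gripper": 0},{"tx": 0,"ty": 0,"tz": 0,"turn": 0.037,"gripper": 0},{"tx": 0,"ty": 0,"tz": 0,"turn": 0.037,"gripper": 0},{"tx": 0,"ty": 0,"tz": 0,"turn": 0.037,"gripper": 0},{"tx": 0,"ty": 0,"tz": 0,"turn": 0.037,"gripper": 0},{"tx": 0,"ty": 0,"tz": 0,"turn": 0.037,"gripper": 0},{"tx": 0,"ty": 0,"tz": 0,"turn": 0.037,"gripper": 0}])

```text
time: 12.35
ee_pos: [0.6658, 0.0073, 0.2509]
ee_rot: [0.0, 0.603, 0.798, -0.0]
force: [0.3, 0.3, -3.5]
grip_width: 0.363
finger_force: 70.0
```

>>> drive_tool(rows=[{"tx": 0,"ty": 0,"tz": 0,"turn": 0.037,"gripper": 0},{"tx": 0,"ty": 0,"tz": 0,"turn": 0.037,"gripper": 0},{"tx": 0,"ty": 0,"tz": 0,"turn": 0.037,"gripper": 0},{"tx": 0,"ty": 0,"tz": 0,"turn": 0.015,"gripper": 0}])

```text
time: 12.68
ee_pos: [0.6658, 0.0072, 0.2508]
ee_rot: [-0.0, 0.435, 0.9, 0.0]
force: [0.1, -0.2, -3.8]
grip_width: 0.369
finger_force: 70.0
```

>>> drive_tool(rows=[{"tx": 0,"ty": 0,"tz": 0,"turn": 0,"gripper": 0},{"tx": 0,"ty": 0,"tz": 0,"turn": 0,"gripper": 0},{"tx": 0,"ty": 0,"tz": 0,"turn": 0,"gripper": 0},{"tx": 0,"ty": 0,"tz": 0,"turn": 0,"gripper": 0},{"tx": 0,"ty": 0,"tz": 0,"turn": 0,"gripper": 0},{"tx": 0,"ty": 0,"tz": 0,"turn": 0,"gripper": 0},{"tx": 0,"ty": 0,"tz": 0,"turn": 0,"gripper": 0},{"tx": 0,"ty": 0,"tz": 0,"turn": 0,"gripper": 0},{"tx": 0,"ty": 0,"tz": 0,"turn": 0,"gripper": 0},{"tx": 0,"ty": 0,"tz": 0,"turn": 0,"gripper": 0}])

```text
time: 13.52
ee_pos: [0.6658, 0.0075, 0.2508]
ee_rot: [0.0, 0.437, 0.9, 0.0]
force: [-0.3, 0.1, -3.3]
grip_width: 0.363
finger_force: 70.0
```

>>> drive_tool(rows=[{"tx": 0,"ty": 0,"tz": 0,"turn": 0,"gripper": 0},{"tx": 0,"ty": 0,"tz": 0,"turn": 0,"gripper": 0},{"tx": 0,"ty": 0,"tz": 0,"turn": 0,"gripper": 0},{"tx": 0,"ty": 0,"tz": 0,"turn": 0,"gripper": 0}])

```text
time: 13.85
ee_pos: [0.6658, 0.0075, 0.2508]
ee_rot: [-0.0, 0.437, 0.9, 0.0]
force: [-0.2, 0.7, -3.5]
grip_width: 0.363
finger_force: 70.0
```

```bash
python3 - <<'E'
from h import *
st()
E
```

```text
t 13.85 p [0.6658 0.0075 0.2508] alpha 38.2 j [ 0.37  0.54 -0.66  1.53  0.35  1.19  0.32] F [-0.2  0.7 -3.5] gw 0.363 ff 70.0 tilt [ 0.  0. -1.]
```

>>> drive_tool(rows=[{"tx": -0.1,"ty": 0.4,"tz": 0,"turn": 0.02,"gripper": 0},{"tx": -0.2,"ty": 0.8,"tz": 0,"turn": 0.025,"gripper": 0},{"tx": -0.25,"ty": 1,"tz": 0,"turn": 0.025,"gripper": 0},{"tx": -0.25,"ty": 1,"tz": 0,"turn": 0.025,"gripper": 0},{"tx": -0.25,"ty": 1,"tz": 0,"turn": 0.025,"gripper": 0},{"tx": -0.25,"ty": 1,"tz": 0,"turn": 0.025,"gripper": 0},{"tx": -0.25,"ty": 1,"tz": 0,"turn": 0.025,"gripper": 0},{"tx": -0.25,"ty": 1,"tz": 0,"turn": 0.025,"gripper": 0},{"tx": -0.25,"ty": 1,"tz": 0,"turn": 0.025,"gripper": 0},{"tx": -0.25,"ty": 0.9,"tz": 0,"turn": 0.022,"gripper": 0}])

```text
time: 14.68
ee_pos: [0.6078, 0.2366, 0.251]
ee_rot: [0.0, 0.07, 0.998, 0.0]
force: [0.4, -0.0, -4.6]
grip_width: 0.366
finger_force: 70.1
```

>>> drive_tool(rows=[{"tx": -0.2,"ty": 0.8,"tz": 0,"turn": 0,"gripper": 0},{"tx": -0.13,"ty": 0.4,"tz": 0,"turn": 0,"gripper": 0},{"tx": 0,"ty": 0,"tz": 0,"turn": 0,"gripper": 0},{"tx": 0,"ty": 0,"tz": 0,"turn": 0,"gripper": 0},{"tx": 0,"ty": 0,"tz": 0,"turn": 0,"gripper": 0}])

```text
time: 15.1
ee_pos: [0.6011, 0.2628, 0.2506]
ee_rot: [0.0, 0.073, 0.997, -0.001]
force: [0.1, -0.8, -4.2]
grip_width: 0.364
finger_force: 69.9
```

```bash
python3 - <<'E'
from h import *
st();a=grab('scene','s6')
cv2.imwrite('pics/c6.png',cv2.resize(a[170:450,320:540],(471,600),interpolation=cv2.INTER_CUBIC))
E
```

```text
t 15.1 p [0.6011 0.2628 0.2506] alpha 81.6 j [ 0.09  0.58 -0.85  1.55  0.46  1.22  0.58] F [ 0.1 -0.8 -4.2] gw 0.364 ff 69.9 tilt [ 0.    -0.002 -1.   ]
```

View pics/c6.png

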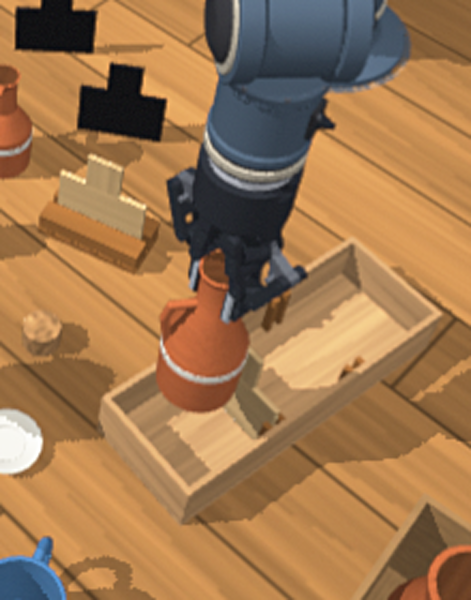

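The tall jug hangs over bay2, upright and clear of the fixed divider. I'm lowering it.

>>> drive_tool(rows=[{"tx": 0,"ty": 0,"tz": -0.4,"turn": 0,"gripper": 0},{"tx": 0,"ty": 0,"tz": -0.7,"turn": 0,"gripper": 0},{"tx": 0,"ty": 0,"tz": -0.7,"turn": 0,"gripper": 0},{"tx": 0,"ty": 0,"tz": -0.7,"turn": 0,"gripper": 0},{"tx": 0,"ty": 0,"tz": -0.7,"turn": 0,"gripper": 0},{"tx": 0,"ty": 0,"tz": -0.5,"turn": 0,"gripper": 0},{"tx": 0,"ty": 0,"tz": -0.3,"turn": 0,"gripper": 0},{"tx": 0,"ty": 0,"tz": -0.15,"turn": 0,"gripper": 0},{"tx": 0,"ty": 0,"tz": 0,"turn": 0,"gripper": 0}])

```text
time: 15.9
ee_pos: [0.6, 0.2646, 0.1464]
ee_rot: [-0.0, 0.072, 0.997, -0.0]
force: [0.2, -0.2, -3.8]
grip_width: 0.362
finger_force: 69.9
```

>>> drive_tool(rows=[{"tx": 0,"ty": 0,"tz": -0.06,"turn": 0,"gripper": 0},{"tx": 0,"ty": 0,"tz": -0.06,"turn": 0,"gripper": 0},{"tx": 0,"ty": 0,"tz": -0.06,"turn": 0,"gripper": 0},{"tx": 0,"ty": 0,"tz": 0,"turn": 0,"gripper": 0}])

```text
time: 16.23
ee_pos: [0.6001, 0.2652, 0.1429]
ee_rot: [0.0, 0.072, 0.997, 0.0]
force: [0.2, 0.5, -3.2]
grip_width: 0.361
finger_force: 70.1
```

```bash
python3 - <<'E'
from h import *
st()
E
```

```text
t 16.23 p [0.6001 0.2652 0.1429] alpha 81.8 j [ 0.05  0.68 -0.8   1.65  0.55  1.04  0.51] F [ 0.2  0.5 -3.2] gw 0.361 ff 70.1 tilt [ 0.001  0.    -1.   ]
```

Very nearly on the floor. I lower it until the force reverses.

>>> drive_tool(rows=[{"tx": 0,"ty": 0,"tz": -0.04,"turn": 0,"gripper": 0},{"tx": 0,"ty": 0,"tz": -0.04,"turn": 0,"gripper": 0},{"tx": 0,"ty": 0,"tz": 0,"turn": 0,"gripper": 0}])

```text
time: 16.48
ee_pos: [0.6012, 0.2656, 0.1426]
ee_rot: [0.002, 0.072, 0.997, 0.0]
force: [-0.2, -1.5, 4.0]
grip_width: 0.365
finger_force: 68.0
```

>>> drive_tool(rows=[{"tx": 0,"ty": 0,"tz": 0,"turn": 0,"gripper": 1},{"tx": 0,"ty": 0,"tz": 0,"turn": 0,"gripper": 1},{"tx": 0,"ty": 0,"tz": 0,"turn": 0,"gripper": 1},{"tx": 0,"ty": 0,"tz": 0,"turn": 0,"gripper": 1},{"tx": 0,"ty": 0,"tz": 0,"turn": 0,"gripper": 1},{"tx": 0,"ty": 0,"tz": 0,"turn": 0,"gripper": 1},{"tx": 0,"ty": 0,"tz": 0,"turn": 0,"gripper": 1},{"tx": 0,"ty": 0,"tz": 0,"turn": 0,"gripper": 1}])

```text
time: 17.15
ee_pos: [0.6, 0.265, 0.1405]
ee_rot: [-0.0, 0.072, 0.997, 0.0]
force: [-0.0, 1.1, -0.1]
grip_width: 1.002
finger_force: 0.0
```

>>> drive_tool(rows=[{"tx": 0,"ty": 0,"tz": 0.4,"turn": 0,"gripper": 1},{"tx": 0,"ty": 0,"tz": 0.8,"turn": 0,"gripper": 1},{"tx": 0,"ty": 0,"tz": 1,"turn": 0,"gripper": 1},{"tx": 0,"ty": 0,"tz": 1,"turn": 0,"gripper": 1},{"tx": 0,"ty": 0,"tz": 1,"turn": 0,"gripper": 1},{"tx": 0,"ty": 0,"tz": 1,"turn": 0,"gripper": 1}])

```text
time: 17.65
ee_pos: [0.5998, 0.2652, 0.2727]
ee_rot: [0.0, 0.072, 0.997, 0.0]
force: [0.1, 0.1, -0.6]
grip_width: 0.995
finger_force: 0.0
```

>>> drive_tool(rows=[{"tx": -0.5,"ty": -0.9,"tz": 0,"turn": -0.037,"gripper": 1},{"tx": -0.5,"ty": -0.9,"tz": 0,"turn": -0.037,"gripper": 1},{"tx": -0.5,"ty": -0.9,"tz": 0,"turn": -0.037,"gripper": 1},{"tx": -0.5,"ty": -0.9,"tz": 0,"turn": -0.037,"gripper": 1},{"tx": -0.5,"ty": -0.9,"tz": 0,"turn": -0.037,"gripper": 1},{"tx": -0.5,"ty": -0.9,"tz": 0,"turn": -0.037,"gripper": 1},{"tx": -0.5,"ty": -0.9,"tz": 0,"turn": -0.037,"gripper": 1},{"tx": -0.5,"ty": -0.9,"tz": 0,"turn": -0.037,"gripper": 1},{"tx": -0.5,"ty": -0.9,"tz": 0,"turn": -0.037,"gripper": 1},{"tx": -0.5,"ty": -0.9,"tz": 0,"turn": -0.034,"gripper": 1}])

```text
time: 18.48
ee_pos: [0.4743, 0.0394, 0.2715]
ee_rot: [0.001, 0.606, 0.796, 0.0]
force: [-0.1, -0.0, 0.2]
grip_width: 0.999
finger_force: 0.0
```

>>> drive_tool(rows=[{"tx": -0.2,"ty": -0.4,"tz": 0,"turn": 0,"gripper": 1},{"tx": 0,"ty": 0,"tz": 0,"turn": 0,"gripper": 1},{"tx": 0,"ty": 0,"tz": 0,"turn": 0,"gripper": 1}])

```text
time: 18.73
ee_pos: [0.4702, 0.0303, 0.2714]
ee_rot: [0.001, 0.604, 0.797, 0.001]
force: [0.2, -0.0, 0.2]
grip_width: 0.996
finger_force: 0.0
```

```bash
python3 - <<'E'
from h import *
st();a=grab('top','t7');b=grab('scene','s7')
A=cv2.resize(a[110:390,70:390],(640,560));cv2.imwrite('pics/c7.png',A)
E
```

```text
t 18.73 p [0.4702 0.0303 0.2714] alpha 15.7 j [ 0.45  0.17 -0.67  1.95  0.12  1.06 -0.  ] F [ 0.2 -0.   0.2] gw 0.996 ff 0.0 tilt [ 0.002  0.    -1.   ]
```

View pics/c7.png

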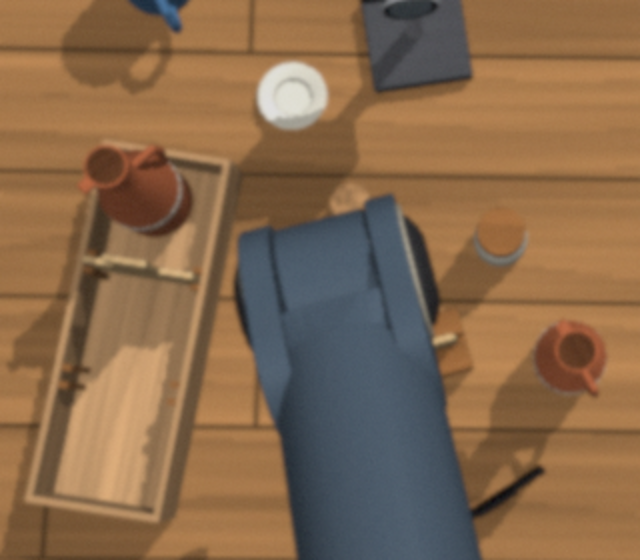

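The tall jug stands in bay2, and the middle jug is still at (356,290) in the full picture. Now I take the divider's tab.

>>> drive_tool(rows=[{"tx": 0,"ty": 0,"tz": -0.7,"turn": 0,"gripper": 1},{"tx": 0,"ty": 0,"tz": -1,"turn": 0,"gripper": 1},{"tx": 0,"ty": 0,"tz": -1,"turn": 0,"gripper": 1},{"tx": 0,"ty": 0,"tz": -1,"turn": 0,"gripper": 1},{"tx": 0,"ty": 0,"tz": -1,"turn": 0,"gripper": 1},{"tx": 0,"ty": 0,"tz": -1,"turn": 0,"gripper": 1},{"tx": 0,"ty": 0,"tz": -0.7,"turn": 0,"gripper": 1},{"tx": 0,"ty": 0,"tz": -0.3,"turn": 0,"gripper": 1},{"tx": 0,"ty": 0,"tz": 0,"turn": 0,"gripper": 1},{"tx": 0,"ty": 0,"tz": 0,"turn": 0,"gripper": 1}])

```text
time: 19.67
ee_pos: [0.4707, 0.0311, 0.1034]
ee_rot: [-0.0, 0.603, 0.797, 0.001]
force: [1.0, -0.1, 0.3]
grip_width: 1.003
finger_force: 0.0
```

>>> drive_tool(rows=[{"tx": 0,"ty": 0,"tz": 0,"turn": 0,"gripper": 0},{"tx": 0,"ty": 0,"tz": 0,"turn": 0,"gripper": 0},{"tx": 0,"ty": 0,"tz": 0,"turn": 0,"gripper": 0},{"tx": 0,"ty": 0,"tz": 0,"turn": 0,"gripper": 0},{"tx": 0,"ty": 0,"tz": 0,"turn": 0,"gripper": 0},{"tx": 0,"ty": 0,"tz": 0,"turn": 0,"gripper": 0},{"tx": 0,"ty": 0,"tz": 0,"turn": 0,"gripper": 0},{"tx": 0,"ty": 0,"tz": 0,"turn": 0,"gripper": 0},{"tx": 0,"ty": 0,"tz": 0,"turn": 0,"gripper": 0},{"tx": 0,"ty": 0,"tz": 0,"turn": 0,"gripper": 0}], force=40)

```text
time: 20.5
ee_pos: [0.471, 0.0303, 0.1035]
ee_rot: [0.001, 0.604, 0.797, 0.001]
force: [2.8, 0.6, 0.3]
grip_width: 0.065
finger_force: 41.5
```

```bash
python3 - <<'E'
from h import *
st()
E
```

```text
t 20.5 p [0.471  0.0303 0.1035] alpha 15.7 j [ 0.33  0.41 -0.58  2.12  0.35  0.7  -0.21] F [2.8 0.6 0.3] gw 0.065 ff 41.5 tilt [ 0.002  0.001 -1.   ]
```

>>> drive_tool(rows=[{"tx": 0,"ty": 0,"tz": 0.3,"turn": 0,"gripper": 0},{"tx": 0,"ty": 0,"tz": 0.5,"turn": 0,"gripper": 0},{"tx": 0,"ty": 0,"tz": 0.7,"turn": 0,"gripper": 0},{"tx": 0,"ty": 0,"tz": 0.8,"turn": 0,"gripper": 0},{"tx": 0,"ty": 0,"tz": 0.8,"turn": 0,"gripper": 0},{"tx": 0,"ty": 0,"tz": 0.7,"turn": 0,"gripper": 0}])

```text
time: 21.0
ee_pos: [0.4686, 0.0299, 0.199]
ee_rot: [-0.001, 0.604, 0.797, -0.001]
force: [1.0, 0.4, -1.2]
grip_width: 0.064
finger_force: 41.3
```

>>> drive_tool(rows=[{"tx": -0.1,"ty": 0.5,"tz": 0,"turn": -0.01,"gripper": 0},{"tx": -0.13,"ty": 1,"tz": 0,"turn": -0.015,"gripper": 0},{"tx": -0.13,"ty": 1,"tz": 0,"turn": -0.015,"gripper": 0},{"tx": -0.13,"ty": 1,"tz": 0,"turn": -0.015,"gripper": 0},{"tx": -0.13,"ty": 1,"tz": 0,"turn": -0.015,"gripper": 0},{"tx": -0.13,"ty": 1,"tz": 0,"turn": -0.015,"gripper": 0},{"tx": -0.13,"ty": 1,"tz": 0,"turn": -0.015,"gripper": 0},{"tx": -0.13,"ty": 1,"tz": 0,"turn": -0.015,"gripper": 0},{"tx": -0.13,"ty": 1,"tz": 0,"turn": -0.015,"gripper": 0},{"tx": -0.13,"ty": 1,"tz": 0,"turn": -0.004,"gripper": 0}])

```text
time: 21.83
ee_pos: [0.4367, 0.2677, 0.1979]
ee_rot: [0.0, 0.758, 0.652, -0.002]
force: [0.7, -1.0, -1.2]
grip_width: 0.067
finger_force: 41.4
```

>>> drive_tool(rows=[{"tx": -0.06,"ty": 0.5,"tz": 0,"turn": 0,"gripper": 0},{"tx": 0,"ty": 0.33,"tz": 0,"turn": 0,"gripper": 0},{"tx": 0,"ty": 0,"tz": 0,"turn": 0,"gripper": 0},{"tx": 0,"ty": 0,"tz": 0,"turn": 0,"gripper": 0},{"tx": 0,"ty": 0,"tz": 0,"turn": 0,"gripper": 0}])

```text
time: 22.25
ee_pos: [0.4369, 0.2866, 0.1978]
ee_rot: [0.0, 0.758, 0.653, -0.001]
force: [-0.2, -1.0, -0.3]
grip_width: 0.066
finger_force: 41.3
```

```bash
python3 - <<'E'
from h import *
st();a=grab('top','t8');b=grab('scene','s8')
A=cv2.resize(a[220:340,80:200],(400,400),interpolation=2);B=cv2.resize(b[250:420,360:530],(400,400),interpolation=2);cv2.imwrite('pics/c8.png',np.hstack([A,B]))
E
```

```text
t 22.25 p [0.4369 0.2866 0.1978] alpha -8.5 j [-0.13  0.35 -0.66  1.93  0.26  0.95 -1.06] F [-0.2 -1.  -0.3] gw 0.066 ff 41.3 tilt [-0.001 -0.002 -1.   ]
```

View pics/c8.png

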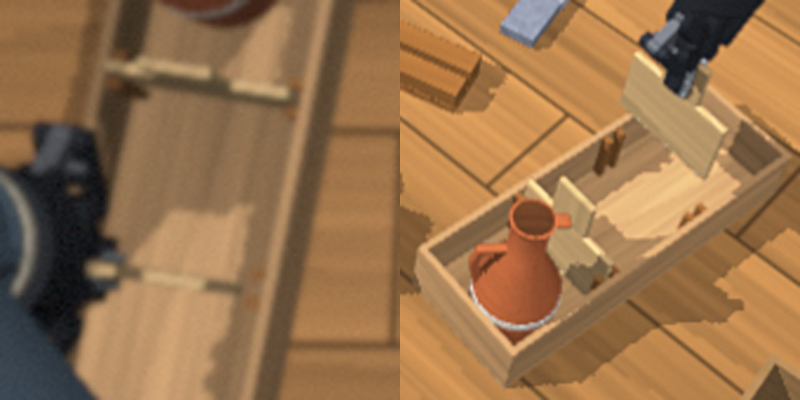

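The divider is over the free slot, with tall jug upright in bay2. I'm checking the board's right shoulder end, at full pixel (152,306), against the rib gap.

```bash
python3 - <<'E'
from h import *
np.set_printoptions(precision=4,suppress=True)
f=.3
for (x,y) in((240,289),(100,270)):print('shoulder top',hit('top',80+x*f,220+y*f,.172))
xh=np.array([.9894,-.1452]);print('tcp expected end',np.array([.4369,.2866])-.051*np.array([.1452,.9894]))
# reddish-dark ribs in both start views
for n,roi in(('top',(85,230,190,320)),('scene',(430,290,510,360))):
    im=cv2.imread(f'pics/{n}0.png')[roi[1]:roi[3],roi[0]:roi[2]];h=cv2.cvtColor(im,cv2.COLOR_BGR2HSV)
    m=((h[...,0]<14)&(h[...,1]>125)).astype(np.uint8);N,l,s,c=cv2.connectedComponentsWithStats(m)
    for i in range(1,N):
        if s[i,4]>5:
            p=c[i]+[roi[0],roi[1]];q=[s[i,0]+s[i,2]/2-.5+roi[0],s[i,1]+roi[1]];print(n,s[i],p,hit(n,*p,.058)[:2],'crate x',(hit(n,*p,.058)[:2]-[.4912,.281])@xh)
E
```

```text
shoulder top [0.4272 0.219  0.172 ]
shoulder top [0.436  0.2881 0.172 ]
tcp expected end [0.4295 0.2361]
```

```bash
python3 - <<'E'
from h import *
np.set_printoptions(precision=4,suppress=True)
for p in((460.7,273.4),(499,304.4)):print(hit('scene',*p,.172))
yh=np.array([.1452,.9894]);c=np.array([.4375,.2875])
for z in(.172,.102):
  for s in(-.051,.051):print(z,s,'top',proj('top',[*(c+s*yh),z]),'scene',proj('scene',[*(c+s*yh),z]))
a=cv2.imread('pics/top8.png') if False else cv2.imread('pics/t8.png');b=cv2.imread('pics/s8.png')
A=cv2.resize(a[270:330,95:175],(640,480),interpolation=2);B=cv2.resize(b[260:340,440:520],(480,480),interpolation=2)
cv2.imwrite('pics/c9.png',cv2.resize(np.hstack([A,B]),None,fx=.71,fy=.71))
E
```

```text
[0.4317 0.24   0.172 ]
[0.4413 0.3375 0.172 ]
0.172 -0.051 top (np.float64(141.09057492578094), np.float64(304.8570397453311)) scene (np.float64(459.9750309118011), np.float64(272.16041173458376))
0.172 0.051 top (np.float64(79.64890803235346), np.float64(295.3466409229371)) scene (np.float64(498.17574388758305), np.float64(305.58143076548697))
0.102 -0.051 top (np.float64(152.39808489014447), np.float64(306.26155746319694)) scene (np.float64(453.3525582654927), np.float64(293.42054083750384))
0.102 0.051 top (np.float64(95.05700460116472), np.float64(297.3636853168749)) scene (np.float64(489.43535255187), np.float64(326.34498936705126))
```

View pics/c9.png

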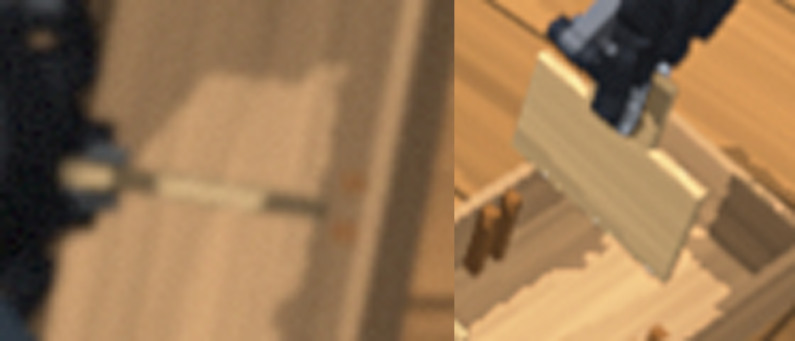

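The scene view puts the board's centre at (0.4365,0.2887), in line with the TCP, and the top view has it in line with the rib gap. I lower it with a small correction.

>>> drive_tool(rows=[{"tx": 0.03,"ty": 0.03,"tz": -0.4,"turn": 0,"gripper": 0},{"tx": 0,"ty": 0.02,"tz": -0.6,"turn": 0,"gripper": 0},{"tx": 0,"ty": 0,"tz": -0.4,"turn": 0,"gripper": 0},{"tx": 0,"ty": 0,"tz": -0.2,"turn": 0,"gripper": 0},{"tx": 0,"ty": 0,"tz": -0.15,"turn": 0,"gripper": 0},{"tx": 0,"ty": 0,"tz": -0.15,"turn": 0,"gripper": 0},{"tx": 0,"ty": 0,"tz": -0.15,"turn": 0,"gripper": 0},{"tx": 0,"ty": 0,"tz": -0.15,"turn": 0,"gripper": 0}])

```text
time: 23.02
ee_pos: [0.4377, 0.2897, 0.1431]
ee_rot: [0.0, 0.757, 0.653, 0.0]
force: [-0.3, -0.5, -0.9]
grip_width: 0.064
finger_force: 41.3
```

It has entered the groove without force, so I continue.

>>> drive_tool(rows=[{"tx": 0,"ty": 0,"tz": -0.2,"turn": 0,"gripper": 0},{"tx": 0,"ty": 0,"tz": -0.2,"turn": 0,"gripper": 0},{"tx": 0,"ty": 0,"tz": -0.2,"turn": 0,"gripper": 0},{"tx": 0,"ty": 0,"tz": -0.2,"turn": 0,"gripper": 0},{"tx": 0,"ty": 0,"tz": -0.2,"turn": 0,"gripper": 0},{"tx": 0,"ty": 0,"tz": -0.2,"turn": 0,"gripper": 0},{"tx": 0,"ty": 0,"tz": -0.2,"turn": 0,"gripper": 0},{"tx": 0,"ty": 0,"tz": -0.1,"turn": 0,"gripper": 0},{"tx": 0,"ty": 0,"tz": 0,"turn": 0,"gripper": 0}])

```text
time: 23.77
ee_pos: [0.4372, 0.2893, 0.1049]
ee_rot: [-0.0, 0.757, 0.653, -0.001]
force: [0.8, -0.3, -0.8]
grip_width: 0.061
finger_force: 41.3
```

>>> drive_tool(rows=[{"tx": 0,"ty": 0,"tz": -0.06,"turn": 0,"gripper": 0},{"tx": 0,"ty": 0,"tz": -0.06,"turn": 0,"gripper": 0},{"tx": 0,"ty": 0,"tz": 0,"turn": 0,"gripper": 0}])

```text
time: 24.02
ee_pos: [0.4375, 0.2895, 0.1025]
ee_rot: [0.0, 0.757, 0.653, 0.0]
force: [-0.1, -0.2, -0.9]
grip_width: 0.066
finger_force: 41.3
```

>>> drive_tool(rows=[{"tx": 0,"ty": 0,"tz": -0.05,"turn": 0,"gripper": 0},{"tx": 0,"ty": 0,"tz": -0.05,"turn": 0,"gripper": 0},{"tx": 0,"ty": 0,"tz": 0,"turn": 0,"gripper": 0}])

```text
time: 24.27
ee_pos: [0.4378, 0.2898, 0.1013]
ee_rot: [0.0, 0.757, 0.653, 0.0]
force: [-1.6, -1.6, 8.1]
grip_width: 0.064
finger_force: 42.9
```

On the floor (8 N). I release, lift and move towards the middle jug.

>>> drive_tool(rows=[{"tx": 0,"ty": 0,"tz": 0,"turn": 0,"gripper": 1},{"tx": 0,"ty": 0,"tz": 0,"turn": 0,"gripper": 1},{"tx": 0,"ty": 0,"tz": 0,"turn": 0,"gripper": 1},{"tx": 0,"ty": 0,"tz": 0,"turn": 0,"gripper": 1},{"tx": 0,"ty": 0,"tz": 0,"turn": 0,"gripper": 1},{"tx": 0,"ty": 0,"tz": 0,"turn": 0,"gripper": 1},{"tx": 0,"ty": 0,"tz": 0.5,"turn": 0,"gripper": 1},{"tx": 0,"ty": 0,"tz": 1,"turn": 0,"gripper": 1},{"tx": 0,"ty": 0,"tz": 1,"turn": 0,"gripper": 1},{"tx": 0,"ty": 0,"tz": 1,"turn": 0,"gripper": 1}])

```text
time: 25.1
ee_pos: [0.4372, 0.2897, 0.1893]
ee_rot: [-0.0, 0.757, 0.653, -0.0]
force: [0.7, -0.1, 0.3]
grip_width: 1.001
finger_force: 0.0
```

>>> drive_tool(rows=[{"tx": 0,"ty": 0,"tz": 1,"turn": 0,"gripper": 1},{"tx": 0,"ty": 0,"tz": 1,"turn": 0,"gripper": 1},{"tx": 0,"ty": -1,"tz": 0.5,"turn": -0.02,"gripper": 1},{"tx": 0,"ty": -1,"tz": 0,"turn": -0.02,"gripper": 1},{"tx": 0,"ty": -1,"tz": 0,"turn": -0.02,"gripper": 1},{"tx": 0,"ty": -1,"tz": 0,"turn": -0.02,"gripper": 1},{"tx": 0,"ty": -1,"tz": 0,"turn": -0.02,"gripper": 1},{"tx": 0,"ty": -1,"tz": 0,"turn": -0.025,"gripper": 1},{"tx": 0,"ty": 0,"tz": 0,"turn": 0,"gripper": 1}])

```text
time: 25.85
ee_pos: [0.4375, 0.1345, 0.2506]
ee_rot: [0.001, 0.872, 0.489, -0.001]
force: [-1.0, -0.3, -0.2]
grip_width: 0.998
finger_force: 0.0
```

```bash
python3 - <<'E'
from h import *
st();a=grab('top','t10');b=grab('scene','s10');o=cv2.imread('pics/top0.png');o2=cv2.imread('pics/scene0.png')
A=cv2.resize(a[220:330,290:400],(400,400),interpolation=2);B=cv2.resize(b[250:420,360:530],(400,400),interpolation=2);
C=cv2.resize(a[180:375,80:190],(226,400),interpolation=2)
v=np.zeros((600,800,3),np.uint8);v[:400,:400]=A;v[:400,400:]=B;v[400:,:113]=cv2.resize(C,(113,200))
v[400:,200:400]=cv2.resize(b[170:270,270:370],(200,200));cv2.imwrite('pics/c10.png',v)
for n,x,y,r in(('t',a,o,(330,265,385,315)),('s',b,o2,(300,195,345,255))):
    d=abs(x[r[1]:r[3],r[0]:r[2]].astype(int)-y[r[1]:r[3],r[0]:r[2]].astype(int)).sum(2);print(n,d.mean(),(d>60).sum())
E
```

```text
t 25.85 p [0.4375 0.1345 0.2506] alpha -31.5 j [ 0.12  0.16 -0.56  2.    0.1   1.01 -1.04] F [-1.  -0.3 -0.2] gw 0.998 ff 0.0 tilt [ 0.    -0.003 -1.   ]
t 15.415636363636363 0
s 25.95925925925926 326
```

View pics/c10.png

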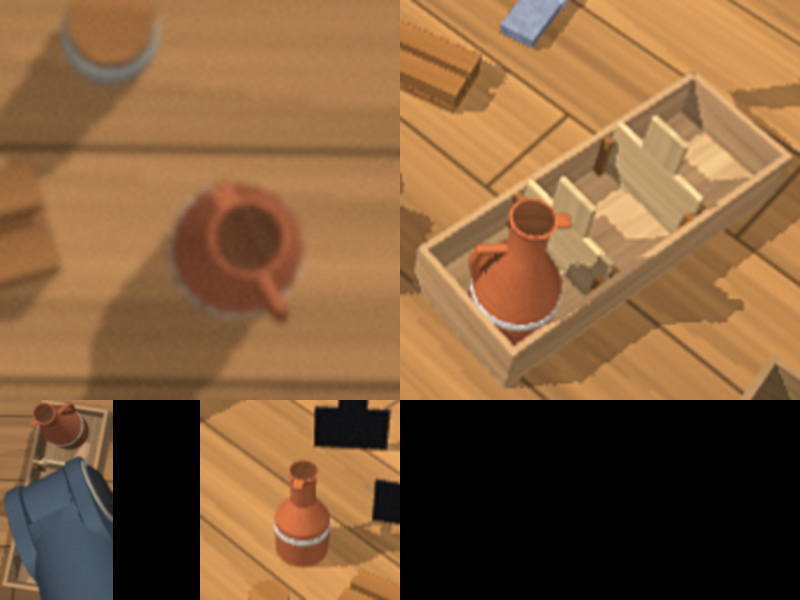

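The divider is seated level with the fixed one, tall jug stands in bay2, and the middle jug has not moved (rim at crop (248,238), no difference from the start). I take it.

>>> drive_tool(rows=[{"tx": 0.13,"ty": -1,"tz": 0,"turn": 0,"gripper": 1},{"tx": 0.13,"ty": -1,"tz": 0,"turn": 0,"gripper": 1},{"tx": 0.13,"ty": -1,"tz": 0,"turn": 0,"gripper": 1},{"tx": 0.13,"ty": -1,"tz": 0,"turn": 0,"gripper": 1},{"tx": 0.13,"ty": -1,"tz": 0,"turn": 0,"gripper": 1},{"tx": 0.13,"ty": -1,"tz": 0,"turn": 0,"gripper": 1},{"tx": 0.13,"ty": -1,"tz": 0,"turn": 0,"gripper": 1},{"tx": 0.13,"ty": -1,"tz": 0,"turn": 0,"gripper": 1},{"tx": 0.13,"ty": -1,"tz": 0,"turn": 0,"gripper": 1},{"tx": 0.1,"ty": -1,"tz": 0,"turn": 0,"gripper": 1}])

```text
time: 26.78
ee_pos: [0.4702, -0.1099, 0.2506]
ee_rot: [0.0, 0.869, 0.495, 0.001]
force: [0.3, 0.2, 0.2]
grip_width: 1.0
finger_force: 0.0
```

>>> drive_tool(rows=[{"tx": 0,"ty": -0.38,"tz": 0,"turn": 0,"gripper": 1},{"tx": 0,"ty": 0,"tz": 0,"turn": 0,"gripper": 1},{"tx": 0,"ty": 0,"tz": 0,"turn": 0,"gripper": 1},{"tx": 0,"ty": 0,"tz": 0,"turn": 0,"gripper": 1}])

```text
time: 27.12
ee_pos: [0.4695, -0.1176, 0.2502]
ee_rot: [-0.0, 0.869, 0.495, 0.0]
force: [0.8, -0.1, 1.4]
grip_width: 0.998
finger_force: 0.0
```

```bash
python3 - <<'E'
from h import *
st()
E
```

```text
t 27.12 p [ 0.4695 -0.1176  0.2502] alpha -30.7 j [ 0.48  0.18 -0.36  1.96  0.07  1.01 -0.45] F [ 0.8 -0.1  1.4] gw 0.998 ff 0.0 tilt [ 0.     0.001 -1.   ]
```

>>> drive_tool(rows=[{"tx": 0,"ty": -0.3,"tz": -0.3,"turn": 0,"gripper": 1},{"tx": 0,"ty": 0,"tz": -0.9,"turn": 0,"gripper": 1},{"tx": 0,"ty": 0,"tz": -1,"turn": 0,"gripper": 1},{"tx": 0,"ty": 0,"tz": -1,"turn": 0,"gripper": 1},{"tx": 0,"ty": 0,"tz": -1,"turn": 0,"gripper": 1},{"tx": 0,"ty": 0,"tz": -0.8,"turn": 0,"gripper": 1},{"tx": 0,"ty": 0,"tz": -0.5,"turn": 0,"gripper": 1},{"tx": 0,"ty": 0,"tz": -0.1,"turn": 0,"gripper": 1},{"tx": 0,"ty": 0,"tz": 0,"turn": 0,"gripper": 1},{"tx": 0,"ty": 0,"tz": 0,"turn": 0,"gripper": 1}])

```text
time: 27.95
ee_pos: [0.4698, -0.1271, 0.1105]
ee_rot: [0.0, 0.87, 0.493, 0.0]
force: [-0.1, -1.0, -1.3]
grip_width: 1.001
finger_force: 0.0
```

>>> drive_tool(rows=[{"tx": 0,"ty": 0,"tz": 0,"turn": 0,"gripper": 0},{"tx": 0,"ty": 0,"tz": 0,"turn": 0,"gripper": 0},{"tx": 0,"ty": 0,"tz": 0,"turn": 0,"gripper": 0},{"tx": 0,"ty": 0,"tz": 0,"turn": 0,"gripper": 0},{"tx": 0,"ty": 0,"tz": 0,"turn": 0,"gripper": 0},{"tx": 0,"ty": 0,"tz": 0,"turn": 0,"gripper": 0},{"tx": 0,"ty": 0,"tz": 0,"turn": 0,"gripper": 0},{"tx": 0,"ty": 0,"tz": 0,"turn": 0,"gripper": 0}], force=70)

```text
time: 28.62
ee_pos: [0.469, -0.1273, 0.1107]
ee_rot: [-0.0, 0.87, 0.493, -0.0]
force: [-2.4, 0.1, 5.7]
grip_width: 0.361
finger_force: 61.5
```

```bash
python3 - <<'E'
from h import *
st()
E
```

```text
t 28.62 p [ 0.469  -0.1273  0.1107] alpha -30.9 j [ 0.44  0.37 -0.32  2.1   0.18  0.7  -0.54] F [-2.4  0.1  5.7] gw 0.361 ff 61.5 tilt [-0. -0. -1.]
```

>>> drive_tool(rows=[{"tx": 0,"ty": 0,"tz": 0.4,"turn": 0,"gripper": 0},{"tx": 0,"ty": 0,"tz": 0.7,"turn": 0,"gripper": 0},{"tx": 0,"ty": 0,"tz": 0.8,"turn": 0,"gripper": 0},{"tx": 0,"ty": 0,"tz": 0.9,"turn": 0,"gripper": 0},{"tx": 0,"ty": 0,"tz": 0.9,"turn": 0,"gripper": 0},{"tx": 0,"ty": 0,"tz": 0.8,"turn": 0,"gripper": 0},{"tx": 0,"ty": 0,"tz": 0.5,"turn": 0,"gripper": 0}])

```text
time: 29.2
ee_pos: [0.4696, -0.1275, 0.2374]
ee_rot: [0.001, 0.87, 0.493, 0.001]
force: [-0.1, 0.5, -3.7]
grip_width: 0.364
finger_force: 63.5
```

>>> drive_tool(rows=[{"tx": 0.3,"ty": 0.2,"tz": 0,"turn": -0.037,"gripper": 0},{"tx": 0.5,"ty": 0.34,"tz": 0,"turn": -0.037,"gripper": 0},{"tx": 0.5,"ty": 0.34,"tz": 0,"turn": -0.037,"gripper": 0},{"tx": 0.5,"ty": 0.34,"tz": 0,"turn": -0.037,"gripper": 0},{"tx": 0.5,"ty": 0.34,"tz": 0,"turn": -0.037,"gripper": 0},{"tx": 0.5,"ty": 0.34,"tz": 0,"turn": -0.037,"gripper": 0},{"tx": 0.5,"ty": 0.34,"tz": 0,"turn": -0.037,"gripper": 0},{"tx": 0.5,"ty": 0.34,"tz": 0,"turn": -0.037,"gripper": 0},{"tx": 0.5,"ty": 0.34,"tz": 0,"turn": -0.037,"gripper": 0},{"tx": 0.5,"ty": 0.34,"tz": 0,"turn": -0.037,"gripper": 0}])

```text
time: 30.03
ee_pos: [0.5892, -0.0456, 0.2349]
ee_rot: [0.0, 0.998, -0.068, -0.001]
force: [-0.3, -0.2, -3.8]
grip_width: 0.365
finger_force: 63.6
```

>>> drive_tool(rows=[{"tx": 0.5,"ty": 0.34,"tz": 0,"turn": -0.037,"gripper": 0},{"tx": 0.5,"ty": 0.34,"tz": 0,"turn": -0.037,"gripper": 0},{"tx": 0.5,"ty": 0.34,"tz": 0,"turn": -0.037,"gripper": 0},{"tx": 0.5,"ty": 0.34,"tz": 0,"turn": -0.037,"gripper": 0},{"tx": 0.5,"ty": 0.34,"tz": 0,"turn": -0.037,"gripper": 0},{"tx": 0.5,"ty": 0.34,"tz": 0,"turn": -0.037,"gripper": 0},{"tx": 0,"ty": 0,"tz": 0,"turn": 0,"gripper": 0},{"tx": 0,"ty": 0,"tz": 0,"turn": 0,"gripper": 0}])

```text
time: 30.7
ee_pos: [0.6638, 0.0059, 0.2345]
ee_rot: [0.0, 0.916, -0.401, -0.001]
force: [-0.9, 0.7, -3.9]
grip_width: 0.361
finger_force: 64.1
```

```bash
python3 - <<'E'
from h import *
st()
E
```

```text
t 30.7 p [0.6638 0.0059 0.2345] alpha -137.3 j [-0.03  0.47 -0.06  1.58  0.03  1.1  -2.49] F [-0.9  0.7 -3.9] gw 0.361 ff 64.1 tilt [-0.002  0.    -1.   ]
```

Left side is in place. Hold, turn to the front, hold.

>>> drive_tool(rows=[{"tx": 0.12,"ty": 0.08,"tz": 0,"turn": 0,"gripper": 0},{"tx": 0,"ty": 0,"tz": 0,"turn": 0,"gripper": 0},{"tx": 0,"ty": 0,"tz": 0,"turn": 0,"gripper": 0},{"tx": 0,"ty": 0,"tz": 0,"turn": 0,"gripper": 0},{"tx": 0,"ty": 0,"tz": 0,"turn": 0,"gripper": 0},{"tx": 0,"ty": 0,"tz": 0,"turn": 0,"gripper": 0},{"tx": 0,"ty": 0,"tz": 0,"turn": 0,"gripper": 0},{"tx": 0,"ty": 0,"tz": 0,"turn": 0,"gripper": 0},{"tx": 0,"ty": 0,"tz": 0,"turn": 0,"gripper": 0},{"tx": 0,"ty": 0,"tz": 0,"turn": 0,"gripper": 0}])

```text
time: 31.53
ee_pos: [0.6672, 0.007, 0.2351]
ee_rot: [0.0, 0.915, -0.403, -0.0]
force: [-0.5, 0.7, -3.7]
grip_width: 0.362
finger_force: 63.9
```

>>> drive_tool(rows=[{"tx": 0,"ty": 0,"tz": 0,"turn": 0,"gripper": 0},{"tx": 0,"ty": 0,"tz": 0,"turn": 0,"gripper": 0},{"tx": 0,"ty": 0,"tz": 0,"turn": 0,"gripper": 0},{"tx": 0,"ty": 0,"tz": 0,"turn": 0,"gripper": 0}])

```text
time: 31.87
ee_pos: [0.6672, 0.007, 0.2351]
ee_rot: [0.0, 0.915, -0.403, -0.0]
force: [-0.4, 0.4, -3.7]
grip_width: 0.363
finger_force: 63.9
```

>>> drive_tool(rows=[{"tx": 0,"ty": 0,"tz": 0,"turn": 0.037,"gripper": 0},{"tx": 0,"ty": 0,"tz": 0,"turn": 0.037,"gripper": 0},{"tx": 0,"ty": 0,"tz": 0,"turn": 0.037,"gripper": 0},{"tx": 0,"ty": 0,"tz": 0,"turn": 0.037,"gripper": 0},{"tx": 0,"ty": 0,"tz": 0,"turn": 0.037,"gripper": 0},{"tx": 0,"ty": 0,"tz": 0,"turn": 0.037,"gripper": 0},{"tx": 0,"ty": 0,"tz": 0,"turn": 0.037,"gripper": 0},{"tx": 0,"ty": 0,"tz": 0,"turn": 0.037,"gripper": 0},{"tx": 0,"ty": 0,"tz": 0,"turn": 0.037,"gripper": 0},{"tx": 0,"ty": 0,"tz": 0,"turn": 0.037,"gripper": 0}])

```text
time: 32.7
ee_pos: [0.6673, 0.0068, 0.2351]
ee_rot: [0.0, 0.986, 0.169, 0.0]
force: [-0.1, 0.1, -3.6]
grip_width: 0.36
finger_force: 63.8
```

>>> drive_tool(rows=[{"tx": 0,"ty": 0,"tz": 0,"turn": 0.037,"gripper": 0},{"tx": 0,"ty": 0,"tz": 0,"turn": 0.037,"gripper": 0},{"tx": 0,"ty": 0,"tz": 0,"turn": 0.037,"gripper": 0}])

```text
time: 32.95
ee_pos: [0.6673, 0.0068, 0.2351]
ee_rot: [0.0, 0.941, 0.337, -0.0]
force: [-0.1, 0.3, -3.3]
grip_width: 0.365
finger_force: 63.8
```

>>> drive_tool(rows=[{"tx": 0,"ty": 0,"tz": 0,"turn": 0,"gripper": 0},{"tx": 0,"ty": 0,"tz": 0,"turn": 0,"gripper": 0},{"tx": 0,"ty": 0,"tz": 0,"turn": 0,"gripper": 0},{"tx": 0,"ty": 0,"tz": 0,"turn": 0,"gripper": 0},{"tx": 0,"ty": 0,"tz": 0,"turn": 0,"gripper": 0},{"tx": 0,"ty": 0,"tz": 0,"turn": 0,"gripper": 0},{"tx": 0,"ty": 0,"tz": 0,"turn": 0,"gripper": 0},{"tx": 0,"ty": 0,"tz": 0,"turn": 0,"gripper": 0},{"tx": 0,"ty": 0,"tz": 0,"turn": 0,"gripper": 0},{"tx": 0,"ty": 0,"tz": 0,"turn": 0,"gripper": 0}])

```text
time: 33.78
ee_pos: [0.6673, 0.0071, 0.2351]
ee_rot: [0.0, 0.942, 0.335, 0.0]
force: [-0.3, -1.1, -3.4]
grip_width: 0.364
finger_force: 63.8
```

>>> drive_tool(rows=[{"tx": 0,"ty": 0,"tz": 0,"turn": 0,"gripper": 0},{"tx": 0,"ty": 0,"tz": 0,"turn": 0,"gripper": 0},{"tx": 0,"ty": 0,"tz": 0,"turn": 0,"gripper": 0},{"tx": 0,"ty": 0,"tz": 0,"turn": 0,"gripper": 0}])

```text
time: 34.12
ee_pos: [0.6673, 0.007, 0.2351]
ee_rot: [0.0, 0.942, 0.335, 0.0]
force: [0.5, -1.1, -2.0]
grip_width: 0.362
finger_force: 63.8
```

```bash
python3 - <<'E'
from h import *
st()
E
```

```text
t 34.12 p [0.6673 0.007  0.2351] alpha -50.9 j [ 0.19  0.5  -0.39  1.56  0.2   1.12 -1.13] F [ 0.5 -1.1 -2. ] gw 0.362 ff 63.8 tilt [ 0. -0. -1.]
```

Front shown. Now the right side and hold.

>>> drive_tool(rows=[{"tx": 0,"ty": 0,"tz": 0,"turn": 0.037,"gripper": 0},{"tx": 0,"ty": 0,"tz": 0,"turn": 0.037,"gripper": 0},{"tx": 0,"ty": 0,"tz": 0,"turn": 0.037,"gripper": 0},{"tx": 0,"ty": 0,"tz": 0,"turn": 0.037,"gripper": 0},{"tx": 0,"ty": 0,"tz": 0,"turn": 0.037,"gripper": 0},{"tx": 0,"ty": 0,"tz": 0,"turn": 0.037,"gripper": 0},{"tx": 0,"ty": 0,"tz": 0,"turn": 0.037,"gripper": 0},{"tx": 0,"ty": 0,"tz": 0,"turn": 0.037,"gripper": 0},{"tx": 0,"ty": 0,"tz": 0,"turn": 0.037,"gripper": 0},{"tx": 0,"ty": 0,"tz": 0,"turn": 0.037,"gripper": 0}])

```text
time: 34.95
ee_pos: [0.6673, 0.0068, 0.2351]
ee_rot: [0.0, 0.602, 0.799, -0.0]
force: [0.1, 0.2, -3.6]
grip_width: 0.362
finger_force: 63.8
```

>>> drive_tool(rows=[{"tx": 0,"ty": 0,"tz": 0,"turn": 0.037,"gripper": 0},{"tx": 0,"ty": 0,"tz": 0,"turn": 0.037,"gripper": 0},{"tx": 0,"ty": 0,"tz": 0,"turn": 0.037,"gripper": 0},{"tx": 0,"ty": 0,"tz": 0,"turn": 0.015,"gripper": 0}])

```text
time: 35.28
ee_pos: [0.6673, 0.0067, 0.235]
ee_rot: [-0.0, 0.434, 0.901, 0.0]
force: [-0.1, -0.4, -3.4]
grip_width: 0.364
finger_force: 63.8
```

>>> drive_tool(rows=[{"tx": 0,"ty": 0,"tz": 0,"turn": 0,"gripper": 0},{"tx": 0,"ty": 0,"tz": 0,"turn": 0,"gripper": 0},{"tx": 0,"ty": 0,"tz": 0,"turn": 0,"gripper": 0},{"tx": 0,"ty": 0,"tz": 0,"turn": 0,"gripper": 0},{"tx": 0,"ty": 0,"tz": 0,"turn": 0,"gripper": 0},{"tx": 0,"ty": 0,"tz": 0,"turn": 0,"gripper": 0},{"tx": 0,"ty": 0,"tz": 0,"turn": 0,"gripper": 0},{"tx": 0,"ty": 0,"tz": 0,"turn": 0,"gripper": 0},{"tx": 0,"ty": 0,"tz": 0,"turn": 0,"gripper": 0},{"tx": 0,"ty": 0,"tz": 0,"turn": 0,"gripper": 0}])

```text
time: 36.12
ee_pos: [0.6673, 0.007, 0.2351]
ee_rot: [0.0, 0.435, 0.9, 0.0]
force: [-0.2, -0.0, -3.6]
grip_width: 0.364
finger_force: 63.8
```

>>> drive_tool(rows=[{"tx": 0,"ty": 0,"tz": 0,"turn": 0,"gripper": 0},{"tx": 0,"ty": 0,"tz": 0,"turn": 0,"gripper": 0},{"tx": 0,"ty": 0,"tz": 0,"turn": 0,"gripper": 0},{"tx": 0,"ty": 0,"tz": 0,"turn": 0,"gripper": 0}])

```text
time: 36.45
ee_pos: [0.6673, 0.007, 0.2351]
ee_rot: [-0.0, 0.435, 0.9, 0.0]
force: [-0.1, -0.7, -2.4]
grip_width: 0.362
finger_force: 63.8
```

>>> drive_tool(rows=[{"tx": -0.3,"ty": 0.2,"tz": 0,"turn": 0.026,"gripper": 0},{"tx": -0.7,"ty": 0.45,"tz": 0,"turn": 0.026,"gripper": 0},{"tx": -0.9,"ty": 0.6,"tz": 0,"turn": 0.026,"gripper": 0},{"tx": -0.9,"ty": 0.6,"tz": 0,"turn": 0.026,"gripper": 0},{"tx": -0.9,"ty": 0.6,"tz": 0,"turn": 0.026,"gripper": 0},{"tx": -0.9,"ty": 0.6,"tz": 0,"turn": 0.026,"gripper": 0},{"tx": -0.9,"ty": 0.6,"tz": 0,"turn": 0.026,"gripper": 0},{"tx": -0.8,"ty": 0.6,"tz": 0,"turn": 0.026,"gripper": 0},{"tx": -0.7,"ty": 0.5,"tz": 0,"turn": 0.026,"gripper": 0},{"tx": 0,"ty": 0,"tz": 0.2,"turn": 0,"gripper": 0}])

```text
time: 37.28
ee_pos: [0.4876, 0.129, 0.2398]
ee_rot: [-0.002, 0.078, 0.997, -0.0]
force: [-1.7, 0.7, -3.5]
grip_width: 0.362
finger_force: 63.9
```

```bash
python3 - <<'E'
from h import *
st()
E
```

```text
t 37.28 p [0.4876 0.129  0.2398] alpha 81.0 j [ 0.5   0.38 -1.04  1.9   0.37  1.07  0.72] F [-1.7  0.7 -3.5] gw 0.362 ff 63.9 tilt [-0.003 -0.    -1.   ]
```

>>> drive_tool(rows=[{"tx": 0.1,"ty": 0.4,"tz": 0,"turn": 0,"gripper": 0},{"tx": 0,"ty": 0.8,"tz": 0,"turn": 0,"gripper": 0},{"tx": 0,"ty": 1,"tz": 0,"turn": 0,"gripper": 0},{"tx": 0,"ty": 1,"tz": 0,"turn": 0,"gripper": 0},{"tx": 0,"ty": 1,"tz": 0,"turn": 0,"gripper": 0},{"tx": 0,"ty": 0.9,"tz": 0,"turn": 0,"gripper": 0},{"tx": 0,"ty": 0.6,"tz": 0,"turn": 0,"gripper": 0},{"tx": 0,"ty": 0.3,"tz": 0,"turn": 0,"gripper": 0},{"tx": 0,"ty": 0,"tz": 0,"turn": 0,"gripper": 0},{"tx": 0,"ty": 0,"tz": 0,"turn": 0,"gripper": 0}])

```text
time: 38.12
ee_pos: [0.495, 0.2751, 0.24]
ee_rot: [0.0, 0.083, 0.997, -0.001]
force: [0.8, -0.8, -3.7]
grip_width: 0.36
finger_force: 64.2
```

```bash
python3 - <<'E'
from h import *
st()
E
```

```text
t 38.12 p [0.495  0.2751 0.24  ] alpha 80.5 j [ 0.15  0.48 -0.99  1.77  0.44  1.13  0.42] F [ 0.8 -0.8 -3.7] gw 0.36 ff 64.2 tilt [-0.    -0.001 -1.   ]
```

>>> drive_tool(rows=[{"tx": -0.1,"ty": 0.15,"tz": -0.3,"turn": 0,"gripper": 0},{"tx": -0.04,"ty": 0.07,"tz": -0.6,"turn": 0,"gripper": 0},{"tx": 0,"ty": 0,"tz": -0.8,"turn": 0,"gripper": 0},{"tx": 0,"ty": 0,"tz": -0.8,"turn": 0,"gripper": 0},{"tx": 0,"ty": 0,"tz": -0.8,"turn": 0,"gripper": 0},{"tx": 0,"ty": 0,"tz": -0.7,"turn": 0,"gripper": 0},{"tx": 0,"ty": 0,"tz": -0.5,"turn": 0,"gripper": 0},{"tx": 0,"ty": 0,"tz": -0.2,"turn": 0,"gripper": 0},{"tx": 0,"ty": 0,"tz": 0,"turn": 0,"gripper": 0},{"tx": 0,"ty": 0,"tz": 0,"turn": 0,"gripper": 0}])

```text
time: 38.95
ee_pos: [0.4916, 0.2813, 0.123]
ee_rot: [0.0, 0.083, 0.997, 0.0]
force: [-0.2, 0.4, -3.6]
grip_width: 0.368
finger_force: 64.3
```

>>> drive_tool(rows=[{"tx": 0,"ty": 0,"tz": -0.06,"turn": 0,"gripper": 0},{"tx": 0,"ty": 0,"tz": -0.06,"turn": 0,"gripper": 0},{"tx": 0,"ty": 0,"tz": 0,"turn": 0,"gripper": 0}])

```text
time: 39.2
ee_pos: [0.4915, 0.2814, 0.1201]
ee_rot: [0.0, 0.083, 0.997, 0.0]
force: [-0.8, 0.3, -4.2]
grip_width: 0.363
finger_force: 64.2
```

>>> drive_tool(rows=[{"tx": 0,"ty": 0,"tz": -0.06,"turn": 0,"gripper": 0},{"tx": 0,"ty": 0,"tz": -0.06,"turn": 0,"gripper": 0},{"tx": 0,"ty": 0,"tz": 0,"turn": 0,"gripper": 0}])

```text
time: 39.45
ee_pos: [0.4914, 0.2815, 0.1171]
ee_rot: [0.0, 0.083, 0.997, 0.0]
force: [-0.5, -0.4, 0.3]
grip_width: 0.363
finger_force: 64.1
```

>>> drive_tool(rows=[{"tx": 0,"ty": 0,"tz": -0.03,"turn": 0,"gripper": 0},{"tx": 0,"ty": 0,"tz": 0,"turn": 0,"gripper": 0}])

```text
time: 39.62
ee_pos: [0.4914, 0.2816, 0.117]
ee_rot: [0.0, 0.083, 0.997, -0.0]
force: [-1.3, -2.1, 6.5]
grip_width: 0.364
finger_force: 64.9
```

On the floor. I release, lift and retreat.

>>> drive_tool(rows=[{"tx": 0,"ty": 0,"tz": 0,"turn": 0,"gripper": 1},{"tx": 0,"ty": 0,"tz": 0,"turn": 0,"gripper": 1},{"tx": 0,"ty": 0,"tz": 0,"turn": 0,"gripper": 1},{"tx": 0,"ty": 0,"tz": 0,"turn": 0,"gripper": 1},{"tx": 0,"ty": 0,"tz": 0,"turn": 0,"gripper": 1},{"tx": 0,"ty": 0,"tz": 0,"turn": 0,"gripper": 1},{"tx": 0,"ty": 0,"tz": 0,"turn": 0,"gripper": 1},{"tx": 0,"ty": 0,"tz": 0.4,"turn": 0,"gripper": 1},{"tx": 0,"ty": 0,"tz": 0.8,"turn": 0,"gripper": 1},{"tx": 0,"ty": 0,"tz": 1,"turn": 0,"gripper": 1}])

```text
time: 40.45
ee_pos: [0.4905, 0.2807, 0.1707]
ee_rot: [-0.001, 0.083, 0.997, -0.001]
force: [0.8, -0.7, -0.9]
grip_width: 0.997
finger_force: 0.0
```

>>> drive_tool(rows=[{"tx": 0,"ty": 0,"tz": 1,"turn": 0,"gripper": 1},{"tx": 0,"ty": 0,"tz": 1,"turn": 0,"gripper": 1},{"tx": 0,"ty": 0,"tz": 1,"turn": 0,"gripper": 1},{"tx": 0,"ty": -1,"tz": 0.5,"turn": 0,"gripper": 1},{"tx": 0,"ty": -1,"tz": 0,"turn": 0,"gripper": 1},{"tx": 0,"ty": -1,"tz": 0,"turn": 0,"gripper": 1},{"tx": 0,"ty": -1,"tz": 0,"turn": 0,"gripper": 1},{"tx": 0,"ty": -1,"tz": 0,"turn": 0,"gripper": 1},{"tx": 0,"ty": -1,"tz": 0,"turn": 0,"gripper": 1},{"tx": 0,"ty": -1,"tz": 0,"turn": 0,"gripper": 1}])

```text
time: 41.28
ee_pos: [0.491, 0.1053, 0.2591]
ee_rot: [0.0, 0.083, 0.997, -0.0]
force: [0.2, -0.2, -1.1]
grip_width: 0.998
finger_force: 0.0
```

>>> drive_tool(rows=[{"tx": 0,"ty": -1,"tz": 0,"turn": 0,"gripper": 1},{"tx": 0,"ty": -1,"tz": 0,"turn": 0,"gripper": 1},{"tx": 0,"ty": -1,"tz": 0,"turn": 0,"gripper": 1},{"tx": 0,"ty": -1,"tz": 0,"turn": 0,"gripper": 1},{"tx": 0,"ty": 0,"tz": 0,"turn": 0,"gripper": 1},{"tx": 0,"ty": 0,"tz": 0,"turn": 0,"gripper": 1},{"tx": 0,"ty": 0,"tz": 0,"turn": 0,"gripper": 1}])

```text
time: 41.87
ee_pos: [0.4912, 0.0071, 0.2589]
ee_rot: [0.0, 0.082, 0.997, 0.0]
force: [-0.4, 0.0, -0.0]
grip_width: 1.001
finger_force: 0.0
```

```bash
python3 - <<'E'
from h import *
st();a=grab('top','t12');b=grab('scene','s12')
A=cv2.resize(a[180:375,80:190],(338,600),interpolation=2);B=cv2.resize(b[250:450,360:530],(460,541),interpolation=2)
v=np.zeros((600,800,3),np.uint8);v[:,:338]=A;v[:541,340:]=B;cv2.imwrite('pics/c12.png',v)
E
```

```text
t 41.87 p [0.4912 0.0071 0.2589] alpha 80.5 j [ 0.77  0.32 -1.05  1.91  0.31  1.09  1.  ] F [-0.4  0.  -0. ] gw 1.001 ff 0.0 tilt [ 0.001  0.    -1.   ]
```

View pics/c12.png

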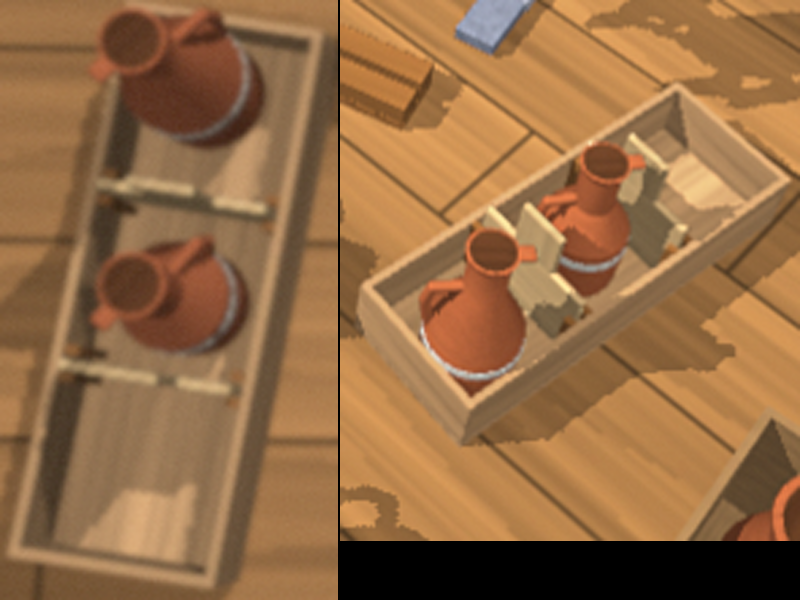

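Both jugs stand upright, one to a bay, and the divider is seated in the free slot between the ribs. A numeric check, then I hand in.

```bash
python3 - <<'E'
from h import *
xh=np.array([.9894,-.1452]);yh=np.array([.1452,.9894]);ok=True
for n,p,z,bx in(('tall',(134,38),.166,.11),('mid',(132,286),.141,0)):
    w=hit('top',80+p[0]/3.075,180+p[1]/3.075,z)[:2]-[.4912,.281];print(n,w@xh,w@yh);ok&=abs(w@xh-bx)<.025 and abs(w@yh)<.025
if ok: print(manip.job_done())
E
```

```text
tall 0.1285502679954468 0.01586059013391649
mid -0.00579688543028766 -0.002305560265673858
the job is handed in; nothing more can be done
None
```

The job is handed in at about 42 s of the 210 s limit: both jugs present (tall and middle; the small one was absent) were shown left, front and right, and now stand upright in bay2 and the middle bay, with the divider in its slot. The final picture put the tall jug about 18 mm along and 16 mm across from its bay's middle (35 mm allowed); no verdict was returned.

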